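Fetch the film applicator from among the bottles

ROBOT

A 6-joint arm with a two-finger parallel gripper is mounted at the origin on a cart in front of the work surface, level with it; the furniture and walls round the work are solid. World frame = base frame: x ahead of the robot, y to its left, z up, the work surface at z = 0. Lengths are in mm, angles in rad, forces in N, time in s.
With the tool pointing down it reaches from about 325 to 775 mm from the base axis. Payload 9.3 kg.
Tool frame: the origin (TCP) lies midway between the tips of the shut fingers; the grasp point (between the pads) lies 19 mm behind it; z points along the fingers, y is the line along which they close (so a half turn about z gives the same grasp; the last joint's range is limited). The gripper opens to 85 mm and grips with 20 to 120 N. Pads are 22 mm wide; open, the fingers measure 114 mm over their backs; the gripper's body (76 mm by 85 mm) begins 54 mm behind the grasp point. The pads swing forward as they close: fully open they stand 13 mm farther back than shut.
Start: joints at [0.954, 0.259, 0.021, 1.334, 0, 1.418], TCP at [246.043, 491.894, 231.279] pointing down, gripper open.
Joint ranges: [-3.04, 3.04], [-0.91, 1.82], [-1.04, 1.36], [-1.92, 1.95], [-1.52, 1.45], [-3.14, 3.14]. Speed limits (rad/s): [2.22, 2.22, 2.79, 3.14, 3.14, 3.14].

INTERFACE

Orientations are given as a unit quaternion [w, x, y, z].
In Python, from station import manip gives the robot as it stands. The module is installed in compiled form; this text tells all that it offers.
- The arm moves only by the shell command python3 -m crank 'ROWS'. ROWS is JSON, a list of rows, each a list of 3 entries, a list of its own where there are three numbers: the turn, a rotation vector about the tool's x, y, z in rad, then the shift along the tool's x, y, z in cm, then the finger opening in cm, from 0 to 8.54. In form: [[[wx, wy, wz], [dx, dy, dz], grip], ...]. A call has 1 to 5 rows; each row shifts and turns the commanded pose from where the row before left it, along the tool's axes as they then stand; what a row does not reach is not made up. A row lasts 1/12 s, in which the tool goes at most 41.7 mm and 7.16 degrees, less where a joint would pass 70% of its speed; a pose out of reach is approached as far as the arm can. A call with a gripper value outside its range is refused whole. The fingers move at their own pace and stop on an object; the grip force is fixed at half the most. Time passes only in rows, so rows that do not move let the fingers close. It gives the time, the measured TCP pose, the force, the opening and the grip force at its end, in the units of the state.
- manip.sense(): the state, without advancing time (a new reading comes with each control period).
- manip.read_camera(name): name is "scene" or "top"; returns a dict with "color" (400x640x3 uint8, red, green, blue), "camera_matrix" (3x3 intrinsics, pixels), "D" ([k1, k2, p1, p2, k3] as OpenCV has them; the pictures are not rectified), "extrinsics" (4x4, takes a point from camera to world coordinates). Camera axes: x right, y up, looking along -z (the intrinsics and any distortion apply to the point x, -y, -z); pixel columns grow to the right and rows downward; lengths in mm; the calibration is good to about 2 mm. A picture is of the moment at which its call begins. There is no depth.
- manip.hand_in(): hands the job in; it is judged then, once.
Trained networks look in a picture, given as the dict that the camera call returned (one of the last four; its "shot" number tells which), for a name from the list of things; names that differ only in an ending like _2 or _b are one class to them, and where a whole thing is asked for, a point or a joint stands for the part that bears it (a point fixed in the world has none). Each returns a list of dicts, best first, with "confidence" (0 to 1); they miss things now and then, are a little off and sometimes report something else, mostly with a low value. They report only what shows in the picture. A call takes as long as a camera call. They do not tell look-alikes from the thing itself.
- manip.search_frame(picture, thing): "at" ([x, y, z] in mm, in world coordinates, good to about 4 mm: the middle of the surface that is visible of it).
- manip.trace(picture, thing): "pixels" (400x640 bool, what is visible of it).
The state is a dict: "time_s": time; "q": joint angles; "qvel": joint speeds; "tau": joint torques, N m; "eef_pos": TCP position; "eef_rot": TCP orientation; "contact_force": force on the tool from outside, world axes, zero at the start; "ft_torque": the same for the moment, N m; "grip_width": opening from 0.0 (shut) to 1.0 (fully open); "finger_force": force on a finger pad.
Only numpy, scipy, OpenCV 4.12 (cv2) and the standard library are available. Lean on these libraries where they do the work, as an engineer would, in place of code of your own. Each camera call takes 0.05 s, during which the arm holds its last target. There are 200 camera calls.

TASK

The film applicator is hemmed in by two bottles and a jar on the storage mat. Stand all three upright in the shallow side tray, leaving the applicator where it is meanwhile; then lay the applicator flat across the middle of the wooden panel, its long side at right angles to the panel's long side; only after that put the two bottles and the jar back upright, each on the very spot of the mat where it stood at the start. Tip nothing over, and leave the glass beaker and the scraper where they are.

Things in the scene. Friction and masses are not known exactly. Their poses are not given: they have to be found in the camera images.
- blue_cap_bottle: white screw-cap bottle with a blue cap, round, upright, loose, 0.16 kg. Body 54 mm in diameter, 99 mm tall; the cap, 48 mm in diameter, is the top 24 mm. Origin: centre of its underside, z up along its axis. Can be gripped round the cap. The place where it stands at the start is where it must come back to.
- small_jar: small brown jar, round, upright, loose, 0.11 kg, 49 mm in diameter, 76 mm tall; its lid, 47 mm in diameter, is the top 17 mm. Origin: centre of its underside, z up along its axis. Can be gripped round the lid. The place where it stands at the start is where it must come back to.
- wide_bottle: wider and taller screw-cap bottle with a pale body and a white cap, round, upright, loose, 0.35 kg. Body 68 mm in diameter, 119 mm tall; the cap, 56 mm in diameter, is the top 26 mm. Origin: centre of its underside, z up along its axis. Can be gripped round the cap. The place where it stands at the start is where it must come back to.
- applicator: film applicator: low grey metal frame, 50 mm (its x) by 84 mm (its y, the long side) by 22 mm high, with a 30 by 60 mm opening through the middle, loose, 0.3 kg. Origin: centre of its underside, z up. Can be gripped across the 50 mm, in the middle of the long sides, once the neighbours are gone.
- storage_mat: dark rubber mat, 222 mm (its x) by 166 mm (its y), 4 mm thick, fixed, under the vessels and applicator at the start. Origin: centre of its underside, z up. Grey outlines: a rectangle in the middle (the applicator's) and three 77 mm rings centred at (x, y) = (-70, 42), (-70, -42), (70, 0) mm; both bottles and the jar start in the rings, which one in which varies.
- side_tray: the side area: shallow open grey tray, 150 mm (its x) by 200 mm (its y, the long side), rim 14 mm high, walls 4 mm, inner floor 4 mm above its underside, fixed during a run, empty at the start. Origin: centre of its underside, z up. It and the panel trade sides from start to start. The three vessels fit in it side by side.
- panel: flat bare wooden test panel, 130 mm (its x) by 200 mm (its y, the long side), its flat top 8 mm above the worktop, fixed, empty at the start. Origin: centre of its underside, z up. It lies right of the mat, or left of it in front of the tall mixer, whose clamps and head overhang the worktop from about 0.55 m in front of the robot on the left: carry things across close in front of that.
- glass_beaker: bystander: open glass beaker, 68 mm in diameter, 72 mm tall, standing loose on the worktop. Origin: centre of its underside. To be left alone.
- flat_scraper: bystander: flat grey scraper, 38 by 90 by 6 mm, lying loose on the worktop. Origin: centre of its underside. To be left alone.
Not all that is in view belongs to the job. Several things look just like the small_jar: the one meant starts farthest from the robot's base.

How it is judged:
By the outcome, as a careful person would: the job done as asked, in the order asked, and still so for the second after the job is handed in, with the robot touching nothing.
It also fails if it takes over 152 s, if anything falls off the work surface, if the arm or the gripper's body presses on something with over 40 N, if the wrist force passes 120 N, or if a joint passes its speed limit or range.

## Working session

There is one attempt and no reset: what is moved stays moved. The work goes in short steps, Python scripts to look and compute and a shell command to move; the robot and the scene stay as the last step left them, time stands still between calls to the robot, and variables do not carry over. Pictures are saved under pics/ and viewed, at most 14 in all, crops included, and the job is handed in when it is done.

```bash
mkdir -p pics
cat > h.py <<'E'
import numpy as np, cv2
from station import manip
def shot(n): return manip.read_camera(n)
def save(p,f,crop=None,s=1):
    im=p['color'][:,:,::-1]
    if crop: im=im[crop[1]:crop[3],crop[0]:crop[2]]
    if s!=1: im=cv2.resize(im,None,fx=s,fy=s,interpolation=cv2.INTER_CUBIC)
    cv2.imwrite('pics/'+f,im)
def world(p,uv,z):
    n=cv2.undistortPoints(np.array(uv,float).reshape(-1,1,2),np.array(p['camera_matrix']),np.array(p['D'])).reshape(-1,2)
    E=np.array(p['extrinsics']); d=np.c_[n[:,0],-n[:,1],-np.ones(len(n))]@E[:3,:3].T; o=E[:3,3]
    return o+d*((z-o[2])/d[:,2])[:,None]
def pix(p,P):
    E=np.array(p['extrinsics']); c=(np.array(P,float).reshape(-1,3)-E[:3,3])@E[:3,:3]
    c=c*[1,-1,-1]
    return cv2.projectPoints(c,np.zeros(3),np.zeros(3),np.array(p['camera_matrix']),np.array(p['D']))[0].reshape(-1,2)
E
python3 - <<'E'
from h import *
s=manip.sense(); print(s)
np.set_printoptions(precision=1,suppress=True)
for n in('scene','top'):
    p=shot(n); save(p,n+'0.png')
    print(n,np.array(p['extrinsics'])[:3,3])
    for t in 'blue_cap_bottle small_jar wide_bottle applicator storage_mat side_tray panel glass_beaker flat_scraper'.split():
        print(t,[(np.round(r['at']),round(r['confidence'],2),pix(p,r['at'])[0].round()) for r in manip.search_frame(p,t)])
E
```

```text
{'time_s': 0.0, 'q': array([9.54393138e-01, 2.59198971e-01, 2.07605397e-02, 1.33369485e+00,
       7.81980593e-06, 1.41822198e+00]), 'qvel': array([-0.00064471, -0.00130644,  0.00029078,  0.00096585,  0.00186635,
        0.00056139]), 'tau': array([ 7.89519072e-04, -5.55642557e+01,  3.44533575e+01,  1.34716838e-02,
       -1.31869574e-04, -5.59570054e-06]), 'eef_pos': array([245.88359017, 491.66622513, 230.66200232]), 'eef_rot': array([-2.54359755e-04,  2.29841061e-01,  9.73227949e-01, -6.18203746e-04]), 'contact_force': array([ 0.54537459, -0.15034779, -0.30584251]), 'ft_torque': array([0.00039142, 0.03636791, 0.02058273]), 'finger_force': 0.0, 'grip_width': 0.9975801803108083}
scene [-132.8 -515.1  803.3]
blue_cap_bottle [(array([ 468., -138.,   72.]), 0.71, array([358., 243.]))]
small_jar [(array([491., -55.,  56.]), 0.97, array([334., 227.])), (array([378., 106.,  52.]), 0.58, array([250., 226.]))]
wide_bottle []
applicator [(array([ 568., -133.,   25.]), 0.64, array([380., 232.]))]
storage_mat [(array([ 552., -151.,    6.]), 0.62, array([382., 245.]))]
side_tray [(array([ 490., 
[... 715 characters left out ...]
(array([ 618., -116.,  125.]), 0.6, array([357., 155.])), (array([560., -88.,   6.]), 0.56, array([342., 182.]))]
applicator [(array([ 555., -102.,   25.]), 0.78, array([348., 184.])), (array([441., 290.,   8.]), 0.32, array([206., 223.]))]
storage_mat [(array([559., -91.,   3.]), 0.86, array([343., 183.])), (array([386., -98.,  10.]), 0.48, array([345., 245.]))]
side_tray [(array([ 489., -363.,    4.]), 0.81, array([439., 210.])), (array([ 479., -127.,   98.]), 0.22, array([359., 211.]))]
panel [(array([442., 290.,   9.]), 0.66, array([206., 222.]))]
glass_beaker [(array([ 385., -101.,   11.]), 0.67, array([346., 246.]))]
flat_scraper [(array([376.,   3.,   7.]), 0.75, array([308., 248.]))]
```

Run:
```python
from h import *
p=shot('top'); save(p,'t1.png',(170,90,490,290),2.5)
```

```text
(no output)
```

View pics/t1.png

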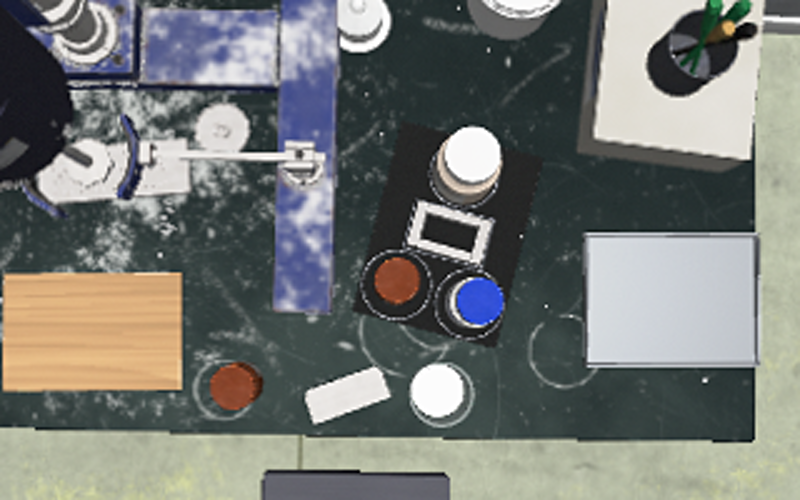

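View pics/scene0.png

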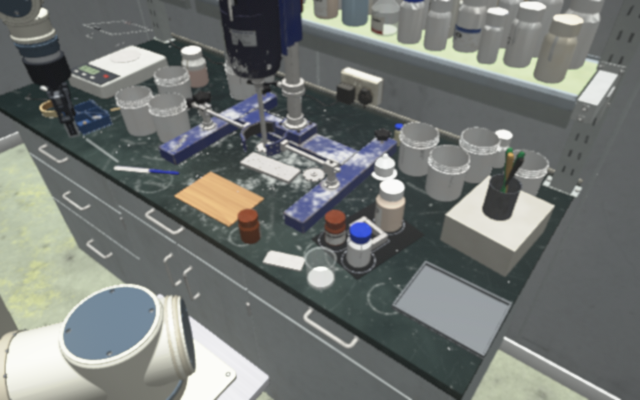

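The jar candidates are the brown lids at top px (328,203), on the mat and 501 mm from the base, and at (263,245), which is 404 mm away. The one on the mat is farther, so I pick that. The tray is on the right (439,210) and the panel on the left (206,222). The wide bottle is at the mat's far end (357,155), the blue cap at (360,211), and the bystanders are at (308,248) and (346,246).

```bash
cat > m.py <<'E'
from h import *
np.set_printoptions(precision=1,suppress=True)
def cap(p,name,h,near):
    # mask-based: color circle of the cap top, fitted in plane z=h
    im=cv2.resize(p['color'],None,fx=1,fy=1); hsv=cv2.cvtColor(im,cv2.COLOR_RGB2HSV)
    H,S,V=hsv[...,0].astype(int),hsv[...,1].astype(int),hsv[...,2].astype(int)
    m={'b':(abs(H-113)<15)&(S>150)&(V>100),'j':((H<15)|(H>170))&(S>90)&(V>70),'w':(S<40)&(V>215)}[name]
    n,l,st,c=cv2.connectedComponentsWithStats(m.astype(np.uint8))
    i=min([i for i in range(1,n) if st[i,4]>40],key=lambda i:np.hypot(*(c[i]-near)))
    ys,xs=np.where(l==i); W=world(p,np.c_[xs,ys],h)[:,:2]
    (cx,cy),r=cv2.minEnclosingCircle(W.astype(np.float32))
    return W.mean(0),np.array([cx,cy,r*2]),st[i,4]
if __name__=='__main__':
    p=shot('top')
    for n,h,near in(('b',103,(362,211)),('j',80,(329,202)),('w',123,(358,152))): print(n,*cap(p,n,h,near))
    for t,z in(('storage_mat',4),('applicator',22+4),('side_tray',14),('panel',8)):
        r=[r for r in manip.trace(p,t)][0]; ys,xs=np.where(r['pixels']); W=world(p,np.c_[xs,ys],z)[:,:2].astype(np.float32)
        if t=='storage_mat': pass
        print(t,r['confidence'],len(xs),cv2.minAreaRect(W), W.mean(0))
    # mat corners by intensity: print patch ring centres via guess
    t=(np.array([[402,122],[541,157],[497,347],[355,312]])/2.5)+[170,90]
    print(world(p,t,4))
E
python3 m.py
```

```text
b [ 481.6 -132.3] [ 481.6 -132.4   47.2] 270
j [501.7 -48.4] [501.6 -48.2  47.9] 270
w [ 627.8 -120.3] [ 626.2 -121.3   58.2] 377
storage_mat 0.63 3121 ((558.4984130859375, -105.7390365600586), (167.82980346679688, 223.55496215820312), 76.54026794433594) [ 557.6 -102.9]
applicator 0.71 307 ((556.4667358398438, -105.76780700683594), (83.87728118896484, 49.54960250854492), 75.6910171508789) [ 555.5 -106. ]
side_tray 0.66 3900 ((490.3380126953125, -357.5928039550781), (154.47926330566406, 205.69979858398438), 0.7795624732971191) [ 490.2 -357.3]
panel 0.77 3380 ((442.3702392578125, 286.6056823730469), (133.18569946289062, 202.9687042236328), 1.3619474172592163) [441.3 288.1]
[[ 683.1  -53.6    4. ]
 [ 647.1 -211.2    4. ]
 [ 432.4 -164.2    4. ]
 [ 468.3   -5.2    4. ]]
```

```bash
cat > go.py <<'E'
import sys; from h import *
from scipy.spatial.transform import Rotation as R
np.set_printoptions(precision=3,suppress=True)
def go(P,yaw=None):
    s=manip.sense(); q=s['eef_rot']; r=R.from_quat([q[1],q[2],q[3],q[0]]); M=r.as_matrix()
    y0=np.degrees(np.arctan2(M[1,1],M[0,1]))
    print('t',round(s['time_s'],2),'pos',s['eef_pos'],'yaw',round(y0,2),'tilt',M[:2,2],'grip',round(s['grip_width'],3),s['finger_force'],'F',s['contact_force'],'q6',s['q'][5])
    for p in P:
        d=r.inv().apply(np.array(p,float)-s['eef_pos'])/10
        print(p,'shift cm',d,'rows@3.5',np.linalg.norm(d)/3.5)
    if yaw is not None:
        c,sn=np.cos(np.radians(yaw)),np.sin(np.radians(yaw))
        T=np.array([[ -(-sn),c,0],[c,sn,0],[0,0,-1]]).T; T[:,0]=np.cross(T[:,1],T[:,2])
        print('turn',R.from_matrix(M.T@T).as_rotvec())
if __name__=='__main__':
    a=sys.argv[1:]; yaw=None
    if a[-1].startswith('yaw='): yaw=float(a.pop()[4:])
    go([tuple(map(float,x.split(','))) for x in a],yaw)
E
python3 go.py 481,-131.5,200 yaw=-13.7
python3 -m crank '[[[0,0,0.122],[0,0,0],8.54],[[0,0,0.122],[0,0,0],8.54],[[0,0,0.122],[0,0,0],8.54],[[0,0,0.122],[0,0,0],8.54],[[0,0,0.122],[0,0,0],8.54]]'
python3 -m crank '[[[0,0,0.122],[0,0,0],8.54],[[0,0,0.122],[0,0,0],8.54],[[0,0,0.122],[0,0,0],8.54],[[0,0,0.122],[0,0,0],8.54],[[0,0,0.122],[0,0,0],8.54]]'
python3 -m crank '[[[0,0,0.122],[0,0,0],8.54],[[0,0,0],[0,0,0],8.54]]'
python3 go.py 481,-131.5,200 yaw=-13.7
```

```text
t 1.3 pos [246.056 491.908 231.3  ] yaw 63.43 tilt [0. 0.] grip 1.002 0.0 F [ 0.828  0.195 -1.824] q6 1.4181815067531751
(481.0, -131.5, 200.0) shift cm [-48.899 -45.246   3.129] rows@3.5 19.055576553781954
turn [ 0.    -0.     1.346]
time_s: 1.72
eef_pos: [246.0, 491.9, 231.3]
eef_rot: [-0.0, 0.514, 0.858, -0.0]
contact_force: [0.3, 1.7, -0.3]
grip_width: 1.003
finger_force: 0.0
time_s: 2.13
eef_pos: [246.0, 491.9, 231.3]
eef_rot: [0.0, 0.748, 0.664, -0.0]
contact_force: [0.1, -0.2, 0.1]
grip_width: 1.002
finger_force: 0.0
time_s: 2.3
eef_pos: [246.0, 491.9, 231.3]
eef_rot: [-0.0, 0.787, 0.617, -0.0]
contact_force: [0.2, 1.2, -0.4]
grip_width: 0.998
finger_force: 0.0
t 2.3 pos [246.049 491.883 231.271] yaw -13.79 tilt [-0. -0.] grip 0.998 0.0 F [ 0.159  1.181 -0.41 ] q6 2.7657986494080014
(481.0, -131.5, 200.0) shift cm [-54.943  37.674   3.127] rows@3.5 19.054934727406344
turn [-0.     0.    -0.002]
```

Run:
```python
from h import *
p=shot('top'); save(p,'c1.png',(300,130,400,260),4)
```

```text
(no output)
```

View pics/c1.png

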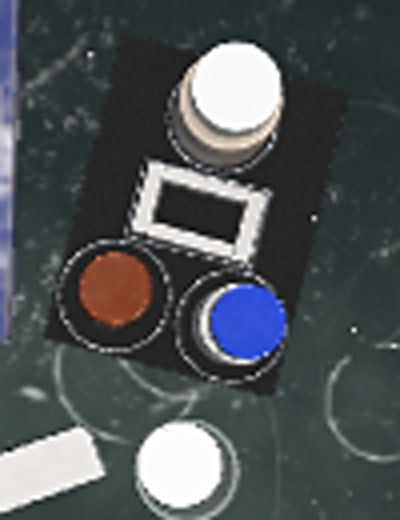

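The crop confirms the choice: jar lid at (115,288), blue cap (248,322) and wide cap (237,87), each in its mat ring, with the applicator between them at (200,210).

```bash
python3 -m crank '[[[0,0,0],[-2.75,1.88,0.15],8.54],[[0,0,0],[-2.75,1.88,0.15],8.54],[[0,0,0],[-2.75,1.88,0.15],8.54],[[0,0,0],[-2.75,1.88,0.15],8.54],[[0,0,0],[-2.75,1.88,0.15],8.54]]' |head -2
python3 -m crank '[[[0,0,0],[-2.75,1.88,0.15],8.54],[[0,0,0],[-2.75,1.88,0.15],8.54],[[0,0,0],[-2.75,1.88,0.15],8.54],[[0,0,0],[-2.75,1.88,0.15],8.54],[[0,0,0],[-2.75,1.88,0.15],8.54]]'|head -2
python3 -m crank '[[[0,0,0],[-2.75,1.88,0.15],8.54],[[0,0,0],[-2.75,1.88,0.15],8.54],[[0,0,0],[-2.75,1.88,0.15],8.54],[[0,0,0],[-2.75,1.88,0.15],8.54],[[0,0,0],[-2.75,1.88,0.15],8.54]]'|head -2
python3 -m crank '[[[0,0,0],[-2.75,1.88,0.15],8.54],[[0,0,0],[-2.75,1.88,0.15],8.54],[[0,0,0],[-2.75,1.88,0.15],8.54],[[0,0,0],[-2.75,1.88,0.15],8.54],[[0,0,0],[-2.75,1.88,0.15],8.54]]'|head -2
python3 -m crank '[[[0,0,0],[0,0,0],8.54],[[0,0,0],[0,0,0],8.54]]'|head -2
python3 go.py 481,-131.5,70 yaw=-13.8
```

```text
time_s: 2.77
eef_pos: [305.6, 334.9, 223.7]
time_s: 3.18
eef_pos: [365.0, 179.2, 216.4]
time_s: 3.6
eef_pos: [424.5, 23.4, 209.0]
time_s: 4.02
eef_pos: [483.9, -132.3, 201.3]
time_s: 4.18
eef_pos: [483.8, -132.0, 200.7]
t 4.18 pos [ 483.826 -131.991  200.673] yaw -13.38 tilt [-0.001  0.   ] grip 0.997 0.0 F [-0.658  0.605 -0.653] q6 1.370558734204641
(481.0, -131.5, 70.0) shift cm [-0.021 -0.273 13.068] rows@3.5 3.7344144964062216
turn [-0.001 -0.     0.007]
```

```bash
python3 -m crank '[[[0,0,0.007],[-0.02,-0.27,2.6],8.54],[[0,0,0],[0,0,2.6],8.54],[[0,0,0],[0,0,2.6],8.54],[[0,0,0],[0,0,2.6],8.54],[[0,0,0],[0,0,2.6],8.54]]' |head -2
python3 -m crank '[[[0,0,0],[0,0,0],8.54],[[0,0,0],[0,0,0],8.54]]'
python3 - <<'E'
from h import *
import go; go.go([(481,-131.5,70)],-13.8)
p=shot('scene'); save(p,'g1.png',(280,150,440,290),5)
E
```

```text
time_s: 4.6
eef_pos: [480.6, -128.9, 70.6]
time_s: 4.77
eef_pos: [480.2, -129.0, 71.2]
eef_rot: [-0.001, 0.786, 0.618, -0.0]
contact_force: [0.0, 0.2, -0.2]
grip_width: 0.999
finger_force: 0.0
t 4.77 pos [ 480.192 -128.985   71.196] yaw -13.7 tilt [-0.002  0.001] grip 0.999 0.0 F [ 0.03   0.194 -0.18 ] q6 1.3784957059388145
(481, -131.5, 70) shift cm [-0.225  0.138  0.119] rows@3.5 0.08285874362243931
turn [-0.002 -0.001  0.002]
```

View pics/g1.png

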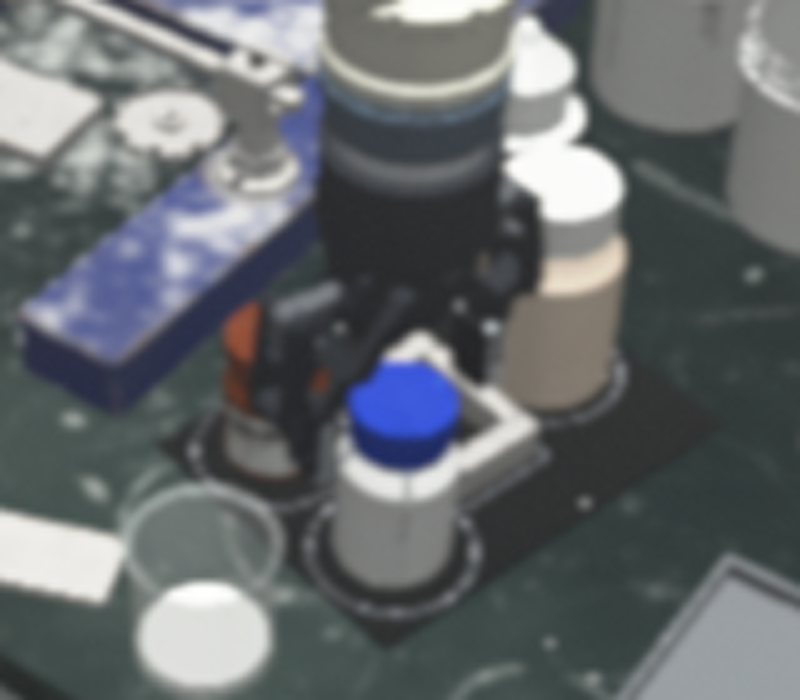

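The fingers (px 290..520, 300..400 in the crop) are behind the bottle rather than round its cap (405,410). I'm checking where the tool really is, in both views.

Run:
```python
from h import *
s=manip.sense(); e=s['eef_pos']; print(e,s['q'])
ims=[]
for n,c in (('scene',(280,130,440,290)),('top',(280,120,440,280))):
    p=shot(n); im=p['color'].copy()
    for P,col in ((e,(255,255,0)),(e+[0,0,100],(0,255,0)),([481,-131.5,103],(255,0,255)),([481,-131.5,4],(255,0,255))):
        u=pix(p,P)[0]; print(n,P,u); cv2.circle(im,tuple(int(round(v)) for v in u),1,col,-1)
    ims.append(cv2.resize(im[c[1]:c[3],c[0]:c[2]],(400,400),interpolation=cv2.INTER_CUBIC))
cv2.imwrite('pics/g2.png',np.hstack(ims)[:,:,::-1])
```

```text
[ 481.12831576 -129.5295668    72.34080482] [-4.31638087e-01  2.74675276e-01 -3.86598780e-01  9.09256229e-01
  1.19208407e-04  1.37882575e+00]
scene [ 481.12831576 -129.5295668    72.34080482] [358.64594471 238.02454434]
scene [ 481.12831576 -129.5295668   172.34080482] [360.53690782 203.88673999]
scene [481, -131.5, 103] [359.91870285 228.44953816]
scene [481, -131.5, 4] [358.16640947 259.35514483]
top [ 481.12831576 -129.5295668    72.34080482] [359.34645268 210.48798116]
top [ 481.12831576 -129.5295668   172.34080482] [363.9910343  209.45946411]
top [481, -131.5, 103] [361.44362621 210.26140906]
top [481, -131.5, 4] [357.37956664 211.13899561]
```

View pics/g2.png

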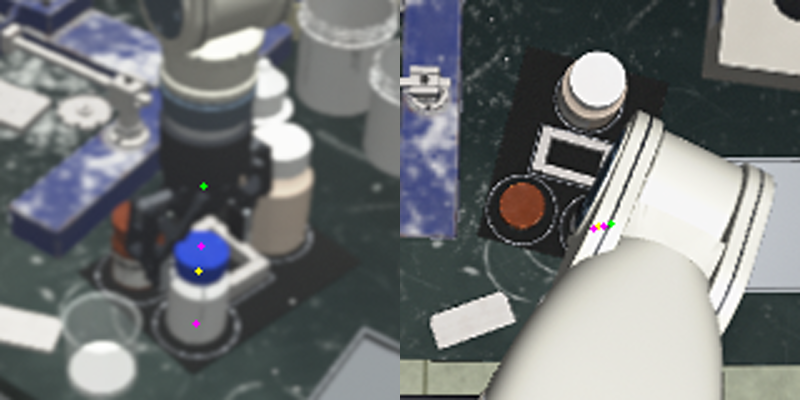

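Run:
```python
from h import *
p=shot('scene');im=p['color'].copy()
y=np.array([.971,-.2385,0])
for sg in(-1,1):
    for z in (85,110):
        u=pix(p,np.array([481,-130,z])+sg*48*y)[0]; print(sg,z,u)
        cv2.circle(im,tuple(int(round(v)) for v in u),1,(255,255,0),-1)
c=(300,170,420,270)
cv2.imwrite('pics/g3.png',cv2.resize(im[c[1]:c[3],c[0]:c[2]],(600,500),interpolation=cv2.INTER_CUBIC)[:,:,::-1])
print(manip.sense()['eef_pos'])
```

```text
-1 85 [342.28403849 244.11341898]
-1 110 [342.47102864 235.8380416 ]
1 85 [375.01411174 224.47516269]
1 110 [375.72194405 216.2536939 ]
[ 481.89181056 -130.24394732   73.01944171]
```

View pics/g3.png

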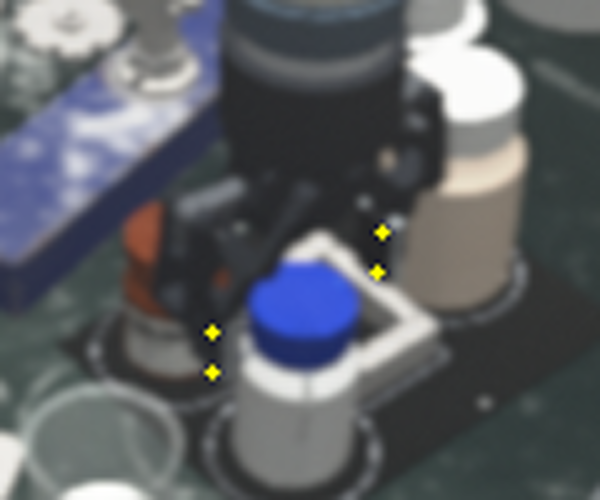

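The yellow dots mark the expected fingertips and lie on the real ones (205,345) and (385,280). The fingers do straddle the cap (303,315); what looked wrong was only perspective. Closing.

```bash
python3 -m crank '[[[0,0,0],[-0.1,0,0.4],8.54],[[0,0,0],[0,0,0],3.0],[[0,0,0],[0,0,0],3.0],[[0,0,0],[0,0,0],3.0],[[0,0,0],[0,0,0],3.0]]'
python3 -m crank '[[[0,0,0],[0,0,0],3.0],[[0,0,0],[0,0,0],3.0],[[0,0,0],[0,0,0],3.0],[[0,0,0],[0,0,0],3.0],[[0,0,0],[0,0,0],3.0]]'
python3 go.py 460,-298,160 yaw=-13.8
```

```text
time_s: 5.38
eef_pos: [481.1, -131.3, 67.9]
eef_rot: [0.001, 0.787, 0.617, 0.0]
contact_force: [0.7, -0.1, 3.7]
grip_width: 0.534
finger_force: 61.4
time_s: 5.8
eef_pos: [481.1, -131.3, 67.9]
eef_rot: [0.001, 0.787, 0.617, 0.0]
contact_force: [1.0, 0.8, 5.2]
grip_width: 0.532
finger_force: 61.5
t 5.8 pos [ 481.124 -131.301   67.881] yaw -13.87 tilt [ 0.001 -0.   ] grip 0.532 61.487004426307976 F [0.989 0.758 5.23 ] q6 1.377994074353943
(460.0, -298.0, 160.0) shift cm [-16.692   1.955  -9.206] rows@3.5 5.475031565640868
turn [ 0.001  0.    -0.001]
```

```bash
python3 -m crank '[[[0,0,0],[0,0,-1],3],[[0,0,0],[0,0,-2],3],[[0,0,0],[0,0,-2],3],[[0,0,0],[0,0,-2],3],[[0,0,0],[-1,0.12,-1],3]]' | head -4
python3 -m crank '[[[0,0,0],[-2.2,0.26,0],3],[[0,0,0],[-2.3,0.26,0],3],[[0,0,0],[-2.3,0.26,0],3],[[0,0,0],[-2.3,0.26,0],3],[[0,0,0],[-2.3,0.26,0],3]]' | head -4
python3 -m crank '[[[0,0,0],[-2.2,0.26,0],3],[[0,0,0],[-1.5,0.16,0],3],[[0,0,0],[-0.6,0.1,0],3],[[0,0,0],[0,0,0],3],[[0,0,0],[0,0,0],3]]' 
python3 go.py 460,-298,69 yaw=-13.8
```

```text
time_s: 6.22
eef_pos: [480.0, -140.4, 149.4]
eef_rot: [0.001, 0.787, 0.617, 0.001]
contact_force: [0.7, 0.2, -1.6]
time_s: 6.63
eef_pos: [464.4, -255.8, 147.2]
eef_rot: [-0.0, 0.787, 0.617, -0.0]
contact_force: [0.7, -0.3, -1.8]
time_s: 7.05
eef_pos: [459.4, -297.3, 147.0]
eef_rot: [-0.0, 0.787, 0.616, 0.0]
contact_force: [-0.3, -0.7, -1.8]
grip_width: 0.536
finger_force: 62.2
t 7.05 pos [ 459.416 -297.279  147.047] yaw -13.88 tilt [-0.     0.001] grip 0.536 62.242744071845664 F [-0.272 -0.725 -1.75 ] q6 1.0852297029916174
(460.0, -298.0, 69.0) shift cm [-0.062  0.079  7.805] rows@3.5 2.2300605510288825
turn [-0.001 -0.001 -0.001]
```

```bash
python3 -m crank '[[[0,0,0],[-0.06,0.08,2],3],[[0,0,0],[0,0,2],3],[[0,0,0],[0,0,2],3],[[0,0,0],[0,0,1],3],[[0,0,0],[0,0,0.5],3]]' | head -4
python3 -m crank '[[[0,0,0],[0,0,0.3],3],[[0,0,0],[0,0,0],3],[[0,0,0],[0,0,0],3]]'
python3 go.py 460,-298,68
```

```text
time_s: 7.47
eef_pos: [459.8, -297.0, 71.0]
eef_rot: [-0.001, 0.787, 0.617, -0.0]
contact_force: [0.4, -0.5, -2.9]
time_s: 7.72
eef_pos: [460.6, -298.7, 70.1]
eef_rot: [0.001, 0.787, 0.617, 0.0]
contact_force: [-0.1, -0.7, -2.1]
grip_width: 0.534
finger_force: 62.2
t 7.72 pos [ 460.626 -298.732   70.114] yaw -13.85 tilt [ 0.001 -0.001] grip 0.534 62.22378141748777 F [-0.121 -0.715 -2.11 ] q6 1.0842810270495997
(460.0, -298.0, 68.0) shift cm [ 0.056 -0.079  0.211] rows@3.5 0.06637197880425968
```

```bash
python3 -m crank '[[[0,0,0],[0,0,0.15],3],[[0,0,0],[0,0,0],3],[[0,0,0],[0,0,0],3]]'
python3 -m crank '[[[0,0,0],[0,0,0.1],3],[[0,0,0],[0,0,0],3],[[0,0,0],[0,0,0],3]]'
```

```text
time_s: 7.97
eef_pos: [460.3, -298.8, 68.2]
eef_rot: [0.0, 0.787, 0.617, 0.0]
contact_force: [-0.0, 0.5, -1.6]
grip_width: 0.533
finger_force: 62.2
time_s: 8.22
eef_pos: [460.4, -299.0, 67.9]
eef_rot: [0.001, 0.787, 0.617, 0.0]
contact_force: [-2.2, 0.7, 7.6]
grip_width: 0.531
finger_force: 63.7
```

```bash
python3 -m crank '[[[0,0,0],[0,0,0],7],[[0,0,0],[0,0,0],7],[[0,0,0],[0,0,0],7],[[0,0,0],[0,0,-1],7],[[0,0,0],[0,0,-2],8]]' | tail -3
python3 -m crank '[[[0,0,0],[0,0,-2.5],8.5],[[0,0,0],[0,0,-2],8.5],[[0,0,0],[0,0,-1],8.5],[[0,0,0],[0,0,0],8.5]]' |head -2
python3 go.py 501.3,-48.5,140 yaw=-13.8
```

```text
contact_force: [0.4, -0.1, 0.6]
grip_width: 0.927
finger_force: 0.0
time_s: 8.97
eef_pos: [461.0, -299.4, 154.4]
t 8.97 pos [ 461.045 -299.376  154.371] yaw -13.86 tilt [ 0.003 -0.003] grip 0.996 0.0 F [ 1.11  -0.526  0.636] q6 1.0841686644642698
(501.3, -48.5, 140.0) shift cm [25.324 -2.108  1.378] rows@3.5 7.271187375535336
turn [ 0.004  0.002 -0.001]
```

```bash
python3 -m crank '[[[0,0,0],[2,-0.17,0],8.5],[[0,0,0],[3.35,-0.28,0],8.5],[[0,0,0],[3.35,-0.28,0],8.5],[[0,0,0],[3.35,-0.28,0],8.5],[[0,0,0],[3.35,-0.28,0],8.5]]' |head -2
python3 -m crank '[[[0,0,0],[3.35,-0.28,0],8.5],[[0,0,0],[3.35,-0.28,0],8.5],[[0,0,0],[2,-0.16,0],8.5],[[0,0,0],[1.2,-0.1,0],8.5],[[0,0,0],[0,0,0],8.5]]' |head -2
python3 -m crank '[[[0,0,0],[0,0,0],8.5],[[0,0,0],[0,0,0],8.5]]' |head -2
python3 go.py 501.3,-48.5,48 yaw=-13.8
python3 - <<'E'
from m import *
p=shot('top'); print(cap(p,'b',103,pix(p,[460,-299,103])[0]))
E
```

```text
time_s: 9.38
eef_pos: [484.0, -144.5, 150.5]
time_s: 9.8
eef_pos: [500.1, -46.0, 151.0]
time_s: 9.97
eef_pos: [500.2, -48.8, 151.3]
t 9.97 pos [500.194 -48.753 151.349] yaw -13.9 tilt [-0.001 -0.   ] grip 0.992 0.0 F [-0.467 -0.736 -0.592] q6 1.549235394931163
(501.3, -48.5, 48.0) shift cm [ 0.054  0.107 10.335] rows@3.5 2.9530050668104386
turn [-0.001  0.    -0.002]
(array([ 460.7, -298.4]), array([ 460.8, -298.7,   46.7]), np.int32(258))
```

```bash
python3 -m crank '[[[0,0,0],[0.05,0.1,2.3],8.5],[[0,0,0],[0,0,3],8.5],[[0,0,0],[0,0,3],8.5],[[0,0,0],[0,0,1.5],8.5],[[0,0,0],[0,0,0.5],8.5]]' |head -2
python3 -m crank '[[[0,0,0],[0,0,0],8.5],[[0,0,0],[0,0,0],8.5],[[0,0,0],[0,0,0],8.5]]' |head -4
python3 go.py 501.3,-48.5,48 yaw=-13.8
```

```text
time_s: 10.43
eef_pos: [499.8, -48.5, 46.2]
time_s: 10.68
eef_pos: [502.2, -48.3, 50.0]
eef_rot: [0.001, 0.787, 0.616, 0.001]
contact_force: [0.6, -0.0, 0.5]
t 10.68 pos [502.237 -48.315  49.967] yaw -13.9 tilt [ 0.002 -0.001] grip 0.993 0.0 F [ 0.607 -0.012  0.475] q6 1.5510753823133654
(501.3, -48.5, 48.0) shift cm [-0.04  -0.087  0.197] rows@3.5 0.06247054450377054
turn [ 0.002  0.    -0.002]
```

```bash
python3 -m crank '[[[0,0,0],[-0.04,-0.09,0.2],8.5],[[0,0,0],[0,0,0],8.5],[[0,0,0],[0,0,0],3],[[0,0,0],[0,0,0],3],[[0,0,0],[0,0,0],3]]' |head -2
python3 -m crank '[[[0,0,0],[0,0,0],3],[[0,0,0],[0,0,0],3],[[0,0,0],[0,0,0],3],[[0,0,0],[0,0,0],3]]' 
python3 go.py 501.3,-48.5,120
```

```text
time_s: 11.1
eef_pos: [500.6, -47.8, 47.0]
time_s: 11.43
eef_pos: [500.7, -47.9, 47.3]
eef_rot: [0.0, 0.787, 0.617, 0.0]
contact_force: [-0.3, -0.4, 5.2]
grip_width: 0.534
finger_force: 60.6
t 11.43 pos [500.679 -47.947  47.307] yaw -13.86 tilt [ 0.001 -0.   ] grip 0.534 60.593576221072 F [-0.276 -0.448  5.205] q6 1.5503305306347275
(501.3, -48.5, 120.0) shift cm [-0.04   0.079 -7.269] rows@3.5 2.0770722315277004
```

```bash
python3 -m crank '[[[0,0,0],[0,0,-1],3],[[0,0,0],[0,0,-2.5],3],[[0,0,0],[0,0,-3],3],[[0,0,0],[0,0,-3],3],[[0,0,0],[0,0,-1.8],3]]' | head -2
python3 -m crank '[[[0,0,0],[-0.5,0,-0.5],3],[[0,0,0],[0,0,0],3]]' 
python3 go.py 528,-354,158 yaw=-13.8
```

```text
time_s: 11.85
eef_pos: [501.0, -47.9, 162.6]
time_s: 12.02
eef_pos: [499.7, -53.4, 165.7]
eef_rot: [0.001, 0.787, 0.617, 0.001]
contact_force: [0.3, 0.5, -1.6]
grip_width: 0.532
finger_force: 61.5
t 12.02 pos [499.661 -53.392 165.683] yaw -13.86 tilt [ 0.002 -0.001] grip 0.532 61.54131187729945 F [ 0.337  0.531 -1.629] q6 1.5393676752209353
(528.0, -354.0, 158.0) shift cm [-28.506   9.953   0.802] rows@3.5 8.629666665410115
turn [ 0.002  0.    -0.001]
```

```bash
python3 -m crank '[[[0,0,0],[-1.5,0.52,0],3],[[0,0,0],[-3,1.05,0],3],[[0,0,0],[-3,1.05,0],3],[[0,0,0],[-3,1.05,0],3],[[0,0,0],[-3,1.05,0],3]]' | head -2
python3 -m crank '[[[0,0,0],[-3,1.05,0],3],[[0,0,0],[-3,1.05,0],3],[[0,0,0],[-3,1.05,0],3],[[0,0,0],[-3,1.05,0],3],[[0,0,0],[-2,0.7,0],3]]' | head -2
python3 -m crank '[[[0,0,0],[-1,0.35,0],3],[[0,0,0],[0,0,0],3],[[0,0,0],[0,0,0],3]]' | head -2
python3 go.py 528,-354,50 yaw=-13.8
```

```text
time_s: 12.43
eef_pos: [511.9, -196.2, 162.7]
time_s: 12.85
eef_pos: [525.9, -345.3, 162.0]
time_s: 13.1
eef_pos: [527.2, -352.8, 163.1]
t 13.1 pos [ 527.16  -352.809  163.121] yaw -13.91 tilt [-0.002  0.002] grip 0.534 61.530973364642705 F [ 0.516  1.118 -2.038] q6 1.0914247845200855
(528.0, -354.0, 50.0) shift cm [-0.113  0.137 11.312] rows@3.5 3.2322917416497616
turn [-0.002 -0.002 -0.002]
```

```bash
python3 -m crank '[[[0,0,0],[-0.1,0.13,2],3],[[0,0,0],[0,0,3],3],[[0,0,0],[0,0,3],3],[[0,0,0],[0,0,2],3],[[0,0,0],[0,0,1],3]]' | head -2
python3 -m crank '[[[0,0,0],[0,0,0.2],3],[[0,0,0],[0,0,0],3],[[0,0,0],[0,0,0],3]]' | head -4
python3 -m crank '[[[0,0,0],[0,0,0.15],3],[[0,0,0],[0,0,0],3],[[0,0,0],[0,0,0],3]]' | head -4
```

```text
time_s: 13.52
eef_pos: [527.6, -351.7, 51.8]
time_s: 13.77
eef_pos: [529.5, -354.5, 54.2]
eef_rot: [0.001, 0.787, 0.617, 0.0]
contact_force: [-0.0, 0.0, -0.9]
time_s: 14.02
eef_pos: [529.0, -354.8, 52.1]
eef_rot: [0.001, 0.787, 0.617, 0.0]
contact_force: [1.4, 0.4, -1.3]
```

```bash
python3 -m crank '[[[0,0,0],[0,0,0.35],3],[[0,0,0],[0,0,0],3],[[0,0,0],[0,0,0],3]]' | head -4
python3 -m crank '[[[0,0,0],[0,0,0.1],3],[[0,0,0],[0,0,0],3],[[0,0,0],[0,0,0],3]]' | head -4
```

```text
time_s: 14.27
eef_pos: [528.6, -354.6, 47.6]
eef_rot: [-0.0, 0.787, 0.617, -0.0]
contact_force: [0.2, 0.2, -0.4]
time_s: 14.52
eef_pos: [528.7, -354.8, 47.3]
eef_rot: [0.0, 0.787, 0.617, -0.0]
contact_force: [-2.5, 1.1, 6.3]
```

```bash
python3 -m crank '[[[0,0,0],[0,0,0],6.3],[[0,0,0],[0,0,0],6.3],[[0,0,0],[0,0,-1],6.3],[[0,0,0],[0,0,-2.5],6.3],[[0,0,0],[0,0,-3],6.3]]' | tail -3
python3 -m crank '[[[0,0,0],[0,0,-3],6.5],[[0,0,0],[0,0,-2],8.5],[[0,0,0],[0,0,-1],8.5],[[0,0,0],[0,0,0],8.5]]' |head -2
python3 go.py 626.3,-121.5,160 yaw=-13.8
```

```text
contact_force: [1.6, -0.0, 0.0]
grip_width: 0.739
finger_force: 0.0
time_s: 15.27
eef_pos: [529.5, -355.2, 174.6]
t 15.27 pos [ 529.546 -355.199  174.555] yaw -13.86 tilt [ 0.003 -0.003] grip 0.991 0.0 F [ 0.524 -0.9   -0.702] q6 1.0903644020868088
(626.3, -121.5, 160.0) shift cm [25.01   3.79   1.421] rows@3.5 7.238698367146559
turn [ 0.004  0.002 -0.001]
```

```bash
python3 -m crank '[[[0,0,0],[2,0,0],8.5],[[0,0,0],[3.3,0,0],8.5],[[0,0,0],[3.3,0,0],8.5],[[0,0,0],[3.3,0.5,0],8.5],[[0,0,0],[3.3,0.6,0],8.5]]' |head -2
python3 -m crank '[[[0,0,0],[3.3,0.6,0],8.5],[[0,0,0],[3.3,0.8,0],8.5],[[0,0,0],[2,0.8,0],8.5],[[0,0,0],[1.2,0.5,0],8.5],[[0,0,0],[0,0,0],8.5]]' |head -2
python3 -m crank '[[[0,0,0],[0,0,0],8.5],[[0,0,0],[0,0,0],8.5]]' |head -2
python3 go.py 626.3,-121.5,87 yaw=-13.8
python3 - <<'E'
from m import *
p=shot('top'); print(cap(p,'j',80,pix(p,[529,-355,80])[0]))
E
```

```text
time_s: 15.68
eef_pos: [575.3, -208.0, 170.1]
time_s: 16.1
eef_pos: [626.2, -118.8, 170.1]
time_s: 16.27
eef_pos: [625.0, -121.9, 171.0]
t 16.27 pos [ 624.987 -121.895  171.028] yaw -13.91 tilt [-0.001  0.   ] grip 0.996 0.0 F [-0.28  -0.728  0.471] q6 1.4894189362790822
(626.3, -121.5, 87.0) shift cm [0.072 0.128 8.403] rows@3.5 2.401130244766346
turn [-0.001  0.    -0.002]
(array([ 528.8, -353.5]), array([ 528.5, -353.7,   45.7]), np.int32(230))
```

```bash
python3 -m crank '[[[0,0,0],[0.05,0.1,2],8.5],[[0,0,0],[0,0,2.5],8.5],[[0,0,0],[0,0,2.2],8.5],[[0,0,0],[0,0,1.2],8.5],[[0,0,0],[0,0,0.5],8.5]]' |head -2
python3 -m crank '[[[0,0,0],[0,0,0],8.5],[[0,0,0],[0,0,0],8.5],[[0,0,0],[0,0,0],8.5]]' |head -4
python3 go.py 626.3,-121.5,87 yaw=-13.8
```

```text
time_s: 16.73
eef_pos: [625.1, -121.8, 85.6]
time_s: 16.98
eef_pos: [627.1, -121.4, 89.0]
eef_rot: [0.001, 0.787, 0.616, 0.0]
contact_force: [0.1, -0.2, -0.2]
t 16.98 pos [ 627.11  -121.382   89.024] yaw -13.9 tilt [ 0.002 -0.001] grip 0.996 0.0 F [ 0.111 -0.191 -0.209] q6 1.4909631181520482
(626.3, -121.5, 87.0) shift cm [-0.031 -0.076  0.202] rows@3.5 0.0623747189514854
turn [ 0.002  0.    -0.002]
```

```bash
python3 -m crank '[[[0,0,0],[-0.03,-0.08,0.2],8.5],[[0,0,0],[0,0,0],8.5],[[0,0,0],[0,0,0],4],[[0,0,0],[0,0,0],4],[[0,0,0],[0,0,0],4]]' |head -2
python3 -m crank '[[[0,0,0],[0,0,0],4],[[0,0,0],[0,0,0],4],[[0,0,0],[0,0,0],4]]' 
python3 go.py 626.3,-121.5,180
python3 -m crank '[[[0,0,0],[0,0,-1],4],[[0,0,0],[0,0,-2],4],[[0,0,0],[0,0,-3],4],[[0,0,0],[0,0,-3],4],[[0,0,0],[0,0,-2],4]]' | head -2
python3 -m crank '[[[0,0,0],[0,0,-1],4],[[0,0,0],[0,0,0],4]]' 
python3 go.py 462,-408,200 yaw=-13.8
```

```text
time_s: 17.4
eef_pos: [626.6, -121.1, 86.9]
time_s: 17.65
eef_pos: [626.5, -121.1, 86.9]
eef_rot: [0.001, 0.787, 0.617, 0.001]
contact_force: [-0.2, 0.2, 6.5]
grip_width: 0.643
finger_force: 59.3
t 17.65 pos [ 626.464 -121.071   86.938] yaw -13.86 tilt [ 0.002 -0.001] grip 0.643 59.33639887254685 F [-0.173  0.217  6.469] q6 1.4904858832136196
(626.3, -121.5, 180.0) shift cm [-0.049  0.014 -9.306] rows@3.5 2.6589350126265265
time_s: 18.07
eef_pos: [625.9, -120.8, 198.9]
time_s: 18.23
eef_pos: [626.5, -121.0, 208.2]
eef_rot: [0.001, 0.787, 0.617, 0.001]
contact_force: [-0.2, 1.2, -2.5]
grip_width: 0.651
finger_force: 60.2
t 18.23 pos [ 626.487 -121.003  208.193] yaw -13.86 tilt [ 0.003 -0.001] grip 0.651 60.166969524580054 F [-0.155  1.153 -2.538] q6 1.490468383611348
(462.0, -408.0, 200.0) shift cm [-31.804  -9.098   0.796] rows@3.5 9.454098096901316
turn [ 0.003  0.    -0.001]
```

```bash
python3 -m crank '[[[0,0,0],[-1.3,-0.37,0],4],[[0,0,0],[-2.2,-0.63,0],4],[[0,0,0],[-3,-0.86,0],4],[[0,0,0],[-3,-0.86,0],4],[[0,0,0],[-3,-0.86,0],4]]' | head -2
python3 -m crank '[[[0,0,0],[-3,-0.86,0],4],[[0,0,0],[-3,-0.86,0],4],[[0,0,0],[-3,-0.86,0],4],[[0,0,0],[-3,-0.86,0],4],[[0,0,0],[-3,-0.86,0],4]]' | head -2
python3 -m crank '[[[0,0,0],[-2.5,-0.72,0],4],[[0,0,0],[-1.3,-0.37,0],4],[[0,0,0],[-0.5,-0.14,0],4],[[0,0,0],[0,0,0],4],[[0,0,0],[0,0,0],4]]' 
python3 go.py 462,-408,89 yaw=-13.8
```

```text
time_s: 18.65
eef_pos: [559.3, -234.5, 203.5]
time_s: 19.07
eef_pos: [481.4, -369.9, 203.6]
time_s: 19.48
eef_pos: [461.2, -407.0, 205.0]
eef_rot: [-0.001, 0.787, 0.617, 0.0]
contact_force: [0.6, 0.3, -2.2]
grip_width: 0.649
finger_force: 60.1
t 19.48 pos [ 461.207 -407.006  205.033] yaw -13.87 tilt [-0.001  0.001] grip 0.649 60.12367690214887 F [ 0.597  0.291 -2.211] q6 0.9532030206955859
(462.0, -408.0, 89.0) shift cm [-0.091  0.111 11.603] rows@3.5 3.3154171815399858
turn [-0.001 -0.001 -0.001]
```

```bash
python3 -m crank '[[[0,0,0],[-0.05,0.02,2],4],[[0,0,0],[0,0,3],4],[[0,0,0],[0,0,3],4],[[0,0,0],[0,0,2],4],[[0,0,0],[0,0,1],4]]' | head -2
python3 -m crank '[[[0,0,0],[0,0,0.5],4],[[0,0,0],[0,0,0],4],[[0,0,0],[0,0,0],4]]' | head -4
python3 -m crank '[[[0,0,0],[0,0,0.2],4],[[0,0,0],[0,0,0],4],[[0,0,0],[0,0,0],4]]' | head -4
```

```text
time_s: 19.9
eef_pos: [461.2, -405.6, 92.8]
time_s: 20.15
eef_pos: [462.0, -408.3, 91.9]
eef_rot: [0.001, 0.787, 0.617, 0.0]
contact_force: [-0.1, 0.7, -2.4]
time_s: 20.4
eef_pos: [461.5, -408.6, 89.6]
eef_rot: [0.001, 0.787, 0.617, 0.0]
contact_force: [-0.0, -0.3, -3.4]
```

```bash
python3 -m crank '[[[0,0,0],[0,0,0.2],4],[[0,0,0],[0,0,0],4],[[0,0,0],[0,0,0],4]]' | head -4
python3 -m crank '[[[0,0,0],[0,0,0.1],4],[[0,0,0],[0,0,0],4],[[0,0,0],[0,0,0],4]]' | head -4
```

```text
time_s: 20.65
eef_pos: [461.4, -408.6, 87.1]
eef_rot: [0.0, 0.787, 0.617, 0.0]
contact_force: [0.9, -0.4, -0.8]
time_s: 20.9
eef_pos: [461.5, -408.9, 86.9]
eef_rot: [0.001, 0.787, 0.617, -0.0]
contact_force: [-0.4, -0.3, 5.9]
```

```bash
python3 -m crank '[[[0,0,0],[0,0,0],7.5],[[0,0,0],[0,0,0],7.5],[[0,0,0],[0,0,-1],7.5],[[0,0,0],[0,0,-2.5],7.5],[[0,0,0],[0,0,-3],7.5]]' | tail -3
python3 -m crank '[[[0,0,0],[0,0,-2],8.5],[[0,0,0],[0,0,-0.5],8.5],[[0,0,0],[0,0,0],8.5]]' |head -2
python3 - <<'E'
from m import *
p=shot('top')
r=manip.trace(p,'applicator')[0]; ys,xs=np.where(r['pixels']); W=world(p,np.c_[xs,ys],26)[:,:2].astype(np.float32)
print(r['confidence'],len(xs),cv2.minAreaRect(W),W.mean(0))
for n,h,q in(('b',103,(460,-299)),('j',80,(529,-355)),('w',123,(461,-409))): print(n,cap(p,n,h,pix(p,[*q,h])[0]))
save(p,'t2.png',(300,120,500,270),4)
E
python3 go.py 557,-106,120 yaw=-13.8
```

```text
contact_force: [0.3, -1.2, 0.7]
grip_width: 0.88
finger_force: 0.0
time_s: 21.57
eef_pos: [461.8, -408.9, 178.1]
0.79 319 ((557.6826782226562, -105.19308471679688), (83.2719497680664, 49.815670013427734), 75.64774322509766) [ 558.  -105.1]
b (array([ 460.7, -298.4]), array([ 460.8, -298.7,   46.7]), np.int32(258))
j (array([ 528.7, -353.3]), array([ 530.4, -353. ,   48.3]), np.int32(234))
w (array([ 462.5, -407.8]), array([ 462.6, -408. ,   54.3]), np.int32(351))
t 21.67 pos [ 461.023 -407.999  175.254] yaw -13.86 tilt [-0.     0.001] grip 0.996 0.0 F [-0.243  0.237 -0.188] q6 0.9520857774286584
(557.0, -106.0, 120.0) shift cm [31.618  2.085  5.537] rows@3.5 9.190401534975974
turn [-0.001 -0.    -0.001]
```

View pics/t2.png

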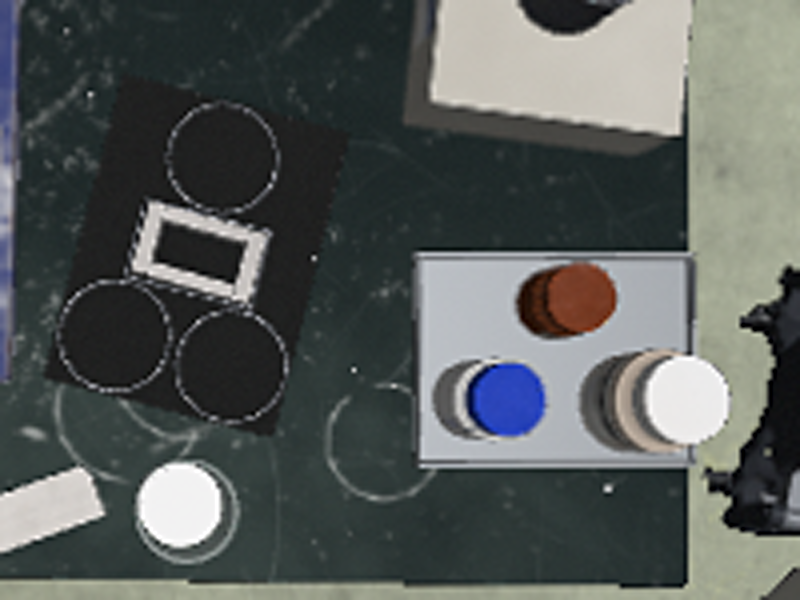

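All three vessels stand in the tray: blue (507,398), jar (580,297), wide (688,398). The mat holds only the applicator (200,250), and the rings are visible at (223,157), (115,335) and (232,365).

```bash
python3 - <<'E'
from m import *
p=shot('top')
print(world(p,np.array([[223,157],[115,335],[232,365]])/4+[300,120],4))
E
python3 -m crank '[[[0,0,0],[2,0.13,0],8.5],[[0,0,0],[3.4,0.22,0],8.5],[[0,0,0],[3.4,0.22,0],8.5],[[0,0,0],[3.4,0.22,0],8.5],[[0,0,0],[3.4,0.22,0],8.5]]' |head -2
python3 -m crank '[[[0,0,0],[3.4,0.22,0],8.5],[[0,0,0],[3.4,0.22,1],8.5],[[0,0,0],[3.4,0.22,1],8.5],[[0,0,0],[3.4,0.22,1],8.5],[[0,0,0],[1.6,0.1,1],8.5]]' |head -2
python3 -m crank '[[[0,0,0],[0.8,0.1,1],8.5],[[0,0,0],[0,0,0],8.5],[[0,0,0],[0,0,0],8.5]]' |head -2
python3 go.py 557.2,-105.7,6 yaw=-14.2
```

```text
[[ 626.7 -124.8    4. ]
 [ 500.   -51.2    4. ]
 [ 480.7 -133.2    4. ]]
time_s: 22.13
eef_pos: [508.0, -257.5, 174.3]
time_s: 22.55
eef_pos: [554.2, -110.5, 134.1]
time_s: 22.8
eef_pos: [556.7, -106.7, 124.7]
t 22.8 pos [ 556.688 -106.699  124.733] yaw -13.84 tilt [-0.002  0.   ] grip 0.993 0.0 F [-0.052  0.044 -0.163] q6 1.4751054067659375
(557.2, -105.7, 6.0) shift cm [ 0.111  0.052 11.873] rows@3.5 3.392509861056861
turn [-0.002  0.     0.006]
```

```bash
python3 -m crank '[[[0,0,0.006],[0.1,0.05,2.5],8.5],[[0,0,0],[0,0,3],8.5],[[0,0,0],[0,0,3],8.5],[[0,0,0],[0,0,2],8.5],[[0,0,0],[0,0,0.8],8.5]]' |head -2
python3 -m crank '[[[0,0,0],[0,0,0.2],8.5],[[0,0,0],[0,0,0],8.5],[[0,0,0],[0,0,0],8.5]]' |head -4
python3 go.py 557.2,-105.7,5 yaw=-14.2
```

```text
time_s: 23.22
eef_pos: [556.4, -106.9, 10.3]
time_s: 23.47
eef_pos: [558.8, -106.5, 12.2]
eef_rot: [0.001, 0.789, 0.614, 0.001]
contact_force: [-0.2, 0.2, -0.3]
t 23.47 pos [ 558.812 -106.542   12.158] yaw -14.25 tilt [ 0.002 -0.001] grip 0.992 0.0 F [-0.168  0.177 -0.321] q6 1.483702368261127
(557.2, -105.7, 5.0) shift cm [ 0.042 -0.178  0.715] rows@3.5 0.21100735696546377
turn [ 0.002  0.    -0.001]
```

```bash
python3 -m crank '[[[0,0,0],[0.05,-0.15,0.4],8.5],[[0,0,0],[0,0,0.25],8.5],[[0,0,0],[0,0,0],8.5],[[0,0,0],[0,0,0],8.5]]' |head -4
python3 -m crank '[[[0,0,0],[0,0,0],3.5],[[0,0,0],[0,0,0],3.5],[[0,0,0],[0,0,0],3.5],[[0,0,0],[0,0,0],3.5],[[0,0,0],[0,0,0],3.5]]'
python3 -m crank '[[[0,0,0],[0,0,0],3.5],[[0,0,0],[0,0,0],3.5]]'
python3 go.py 557.2,-105.7,5 yaw=-14.2
```

```text
time_s: 23.8
eef_pos: [556.7, -104.7, 4.5]
eef_rot: [0.0, 0.789, 0.614, 0.0]
contact_force: [0.6, 0.5, -0.5]
time_s: 24.22
eef_pos: [557.0, -104.9, 4.8]
eef_rot: [0.0, 0.789, 0.614, 0.0]
contact_force: [-0.4, 0.4, 6.2]
grip_width: 0.57
finger_force: 63.2
time_s: 24.38
eef_pos: [557.0, -104.8, 4.8]
eef_rot: [0.0, 0.789, 0.614, 0.0]
contact_force: [0.6, 0.9, 6.4]
grip_width: 0.569
finger_force: 63.2
t 24.38 pos [ 557.009 -104.846    4.764] yaw -14.2 tilt [ 0.001 -0.   ] grip 0.569 63.17753076553345 F [0.6   0.911 6.439] q6 1.4845597986658585
(557.2, -105.7, 5.0) shift cm [-0.078  0.039 -0.024] rows@3.5 0.025882896445954196
turn [ 0.001 -0.    -0.   ]
```

```bash
python3 -m crank '[[[0,0,0],[0,0,-1],3.5],[[0,0,0],[0,0,-2],3.5],[[0,0,0],[0,0,-3.5],3.5],[[0,0,0],[0,0,-3.5],3.5],[[0,0,0],[0,0,-3],3.5]]' | head -2
python3 -m crank '[[[0,0,0],[0,0,-1],3.5],[[0,0,0],[0,0,0],3.5]]'
python3 go.py 450,-60,145 442,287,145 yaw=91.3
python3 - <<'E'
from m import *
p=shot('top'); r=manip.trace(p,'panel')[0]; m=r['pixels'].astype(np.uint8)
c=max(cv2.findContours(m,0,cv2.CHAIN_APPROX_NONE)[0],key=len).reshape(-1,2)
print(cv2.minAreaRect(world(p,c,8)[:,:2].astype(np.float32)))
hsv=cv2.cvtColor(p['color'],cv2.COLOR_RGB2HSV); m=((hsv[...,0]>8)&(hsv[...,0]<25)&(hsv[...,1]>60)&(hsv[...,2]>120)).astype(np.uint8)
m=cv2.morphologyEx(m,2,np.ones((3,3),np.uint8)); n,l,st,ce=cv2.connectedComponentsWithStats(m)
i=l[222,206]; ys,xs=np.where(l==i); W=world(p,np.c_[xs,ys],8)[:,:2].astype(np.float32); print(i,st[i],cv2.minAreaRect(W),W.mean(0))
E
```

```text
time_s: 24.8
eef_pos: [556.3, -104.6, 136.5]
time_s: 24.97
eef_pos: [557.7, -105.1, 147.0]
eef_rot: [0.002, 0.789, 0.614, 0.001]
contact_force: [0.6, 0.2, -3.3]
grip_width: 0.569
finger_force: 63.2
t 24.97 pos [ 557.687 -105.12   146.986] yaw -14.21 tilt [ 0.004 -0.001] grip 0.569 63.165374994277954 F [ 0.568  0.163 -3.313] q6 1.484614774857566
(450.0, -60.0, 145.0) shift cm [  1.731 -11.548   0.145] rows@3.5 3.33640420540512
(442.0, 287.0, 145.0) shift cm [ 35.173 -20.84    0.09 ] rows@3.5 11.680985174751166
turn [ 0.003  0.004 -1.841]
((441.4219665527344, 287.7879333496094), (130.79757690429688, 198.9936065673828), 1.980774164199829)
5 [ 171  199   72   48 3374] ((441.4166259765625, 287.8096618652344), (130.587890625, 199.56024169921875), 1.7068328857421875) [441.7 287.1]
```

```bash
python3 -m crank '[[[0,0,0],[0.25,-1.5,0],3.5],[[0,0,0],[0.4,-3,0],3.5],[[0,0,0],[0.4,-3,0],3.5],[[0,0,0],[0.4,-2.5,0],3.5],[[0,0,0],[0.8,-1.7,0],3.5]]' | head -2
python3 -m crank '[[[0,0,0],[2,-0.6,0],3.5],[[0,0,0],[3,-0.83,0],3.5],[[0,0,0],[3.2,-0.89,0],3.5],[[0,0,0],[3.2,-0.89,0],3.5],[[0,0,0],[3.2,-0.89,0],3.5]]' | head -2
python3 -m crank '[[[0,0,0],[3.2,-0.89,0],3.5],[[0,0,0],[3.2,-0.89,0],3.5],[[0,0,0],[3.2,-0.89,0],3.5],[[0,0,0],[3.2,-0.89,0],3.5],[[0,0,0],[3.2,-0.89,0],3.5]]' | head -2
python3 -m crank '[[[0,0,0],[1.8,-0.5,0],3.5],[[0,0,0],[0.8,-0.2,0],3.5],[[0,0,-0.06],[0,0,0],3.5],[[0,0,-0.12],[0,0,0],3.5],[[0,0,-0.12],[0,0,0],3.5]]' | head -2
python3 -m crank '[[[0,0,-0.12],[0,0,0],3.5],[[0,0,-0.12],[0,0,0],3.5],[[0,0,-0.12],[0,0,0],3.5],[[0,0,-0.12],[0,0,0],3.5],[[0,0,-0.12],[0,0,0],3.5]]' | head -2
python3 -m crank '[[[0,0,-0.12],[0,0,0],3.5],[[0,0,-0.12],[0,0,0],3.5],[[0,0,-0.12],[0,0,0],3.5],[[0,0,-0.12],[0,0,0],3.5],[[0,0,-0.12],[0,0,0],3.5]]' | head -2
python3 -m crank '[[[0,0,-0.12],[0,0,0],3.5],[[0,0,-0.12],[0,0,0],3.5],[[0,0,-0.06],[0,0,0],3.5],[[0,0,0],[0,0,0],3.5],[[0,0,0],[0,0,0],3.5]]' 
python3 go.py 441.5,287.5,20 yaw=91.7
```

```text
time_s: 25.48
eef_pos: [445.1, -53.3, 141.8]
time_s: 25.9
eef_pos: [443.3, 98.6, 142.1]
time_s: 26.32
eef_pos: [439.5, 264.6, 141.8]
time_s: 26.73
eef_pos: [439.6, 289.7, 142.2]
time_s: 27.15
eef_pos: [439.8, 289.2, 142.3]
time_s: 27.57
eef_pos: [439.8, 289.2, 142.3]
time_s: 27.98
eef_pos: [440.1, 289.5, 142.9]
eef_rot: [-0.001, 0.011, 1.0, -0.001]
contact_force: [0.3, -0.1, -2.9]
grip_width: 0.573
finger_force: 63.2
t 27.98 pos [440.062 289.514 142.936] yaw 88.76 tilt [-0.002 -0.001] grip 0.573 63.18127155303955 F [ 0.341 -0.13  -2.913] q6 0.4442459188146712
(441.5, 287.5, 20.0) shift cm [-0.175 -0.183 12.293] rows@3.5 3.513166852728667
turn [-0.001 -0.002 -0.051]
```

```bash
python3 -m crank '[[[0,0,-0.051],[-0.17,-0.18,2],3.5],[[0,0,0],[0,0,3],3.5],[[0,0,0],[0,0,3],3.5],[[0,0,0],[0,0,3],3.5],[[0,0,0],[0,0,1.3],3.5]]' | head -2
python3 -m crank '[[[0,0,0],[0,0,0.3],3.5],[[0,0,0],[0,0,0.2],3.5],[[0,0,0],[0,0,0],3.5],[[0,0,0],[0,0,0],3.5]]' | head -4
python3 go.py 441.5,287.5,9 yaw=91.7
```

```text
time_s: 28.4
eef_pos: [440.1, 287.2, 17.3]
time_s: 28.73
eef_pos: [442.9, 288.7, 17.3]
eef_rot: [0.001, -0.016, 1.0, 0.0]
contact_force: [0.0, 0.6, -2.8]
t 28.73 pos [442.928 288.673  17.263] yaw 91.8 tilt [0.002 0.001] grip 0.572 63.0314576625824 F [ 0.038  0.568 -2.818] q6 0.38733409599919744
(441.5, 287.5, 9.0) shift cm [ 0.148 -0.113  0.826] rows@3.5 0.2419326931403926
turn [0.001 0.002 0.002]
```

```bash
python3 -m crank '[[[0,0,0],[0.12,-0.1,0.4],3.5],[[0,0,0],[0,0,0.2],3.5],[[0,0,0],[0,0,0],3.5],[[0,0,0],[0,0,0],3.5]]' | head -4
python3 -m crank '[[[0,0,0],[0,0,0.12],3.5],[[0,0,0],[0,0,0],3.5],[[0,0,0],[0,0,0],3.5]]' | head -4
```

```text
time_s: 29.07
eef_pos: [441.1, 287.4, 10.5]
eef_rot: [0.0, -0.016, 1.0, 0.0]
contact_force: [-0.5, 0.6, -2.9]
time_s: 29.32
eef_pos: [441.1, 287.5, 9.1]
eef_rot: [0.0, -0.016, 1.0, 0.0]
contact_force: [-0.3, 0.3, -3.2]
```

```bash
python3 -m crank '[[[0,0,0],[0,0,0.06],3.5],[[0,0,0],[0,0,0],3.5],[[0,0,0],[0,0,0],3.5]]' | head -4
python3 -m crank '[[[0,0,0],[0,0,0],8],[[0,0,0],[0,0,0],8],[[0,0,0],[0,0,0],8],[[0,0,0],[0,0,0],8],[[0,0,0],[0,0,-1],8.5]]'
python3 -m crank '[[[0,0,0],[0,0,-3],8.5],[[0,0,0],[0,0,-3.5],8.5],[[0,0,0],[0,0,-3.5],8.5],[[0,0,0],[0,0,-3],8.5],[[0,0,0],[0,0,-2],8.5]]' |head -2
python3 -m crank '[[[0,0,0.12],[0,0,0],8.5],[[0,0,0.12],[0,0,0],8.5],[[0,0,0.12],[0,0,0],8.5],[[0,0,0.12],[0,0,0],8.5],[[0,0,0.12],[0,0,0],8.5]]' |head -2
python3 -m crank '[[[0,0,0.12],[0,0,0],8.5],[[0,0,0.12],[0,0,0],8.5],[[0,0,0.12],[0,0,0],8.5],[[0,0,0.12],[0,0,0],8.5],[[0,0,0.12],[0,0,0],8.5]]' |head -2
python3 -m crank '[[[0,0,0.12],[0,0,0],8.5],[[0,0,0.12],[0,0,0],8.5],[[0,0,0.12],[0,0,0],8.5],[[0,0,0.12],[0,0,0],8.5],[[0,0,0.12],[0,0,0],8.5]]' |head -2
python3 -m crank '[[[0,0,0.04],[0,0,0],8.5],[[0,0,0],[0,0,0],8.5]]' |head -2
python3 go.py 450,-60,160 460.8,-299,160 461.5,-408.9,160 yaw=-13.8
```

```text
time_s: 29.57
eef_pos: [441.1, 287.5, 8.8]
eef_rot: [0.0, -0.016, 1.0, 0.0]
contact_force: [-1.1, -0.7, 2.4]
time_s: 29.98
eef_pos: [440.2, 287.0, 17.4]
eef_rot: [-0.001, -0.016, 1.0, -0.001]
contact_force: [-1.0, -0.5, -0.5]
grip_width: 0.993
finger_force: 0.0
time_s: 30.4
eef_pos: [441.6, 287.7, 172.6]
time_s: 30.82
eef_pos: [441.0, 287.4, 169.4]
time_s: 31.23
eef_pos: [441.0, 287.4, 169.3]
time_s: 31.65
eef_pos: [441.0, 287.4, 169.3]
time_s: 31.82
eef_pos: [441.0, 287.4, 169.2]
t 31.82 pos [441.015 287.377 169.211] yaw -13.69 tilt [0. 0.] grip 0.993 0.0 F [ 0.829  0.27  -0.172] q6 2.2277461313849223
(450.0, -60.0, 160.0) shift cm [-33.539   9.093   0.915] rows@3.5 9.931859643049984
(460.8, -299.0, 160.0) shift cm [-56.504  15.799   0.911] rows@3.5 16.765223895142565
(461.5, -408.9, 160.0) shift cm [-67.165  18.468   0.909] rows@3.5 19.903971978603323
turn [ 0.    -0.     0.002]
```

```bash
python3 -m crank '[[[0,0,0],[-2,0.55,0],8.5],[[0,0,0],[-3.6,0.99,0],8.5],[[0,0,0],[-3.6,0.99,0],8.5],[[0,0,0],[-3.6,0.99,0],8.5],[[0,0,0],[-3.6,0.99,0],8.5]]' |head -2
python3 -m crank '[[[0,0,0],[-3.6,0.99,0],8.5],[[0,0,0],[-3.6,0.99,0],8.5],[[0,0,0],[-3.6,0.99,0],8.5],[[0,0,0],[-3.6,0.99,0],8.5],[[0,0,0],[-3.6,0.99,0],8.5]]' |head -2
python3 -m crank '[[[0,0,0],[-3.6,0.99,0],8.5],[[0,0,0],[-3.6,0.99,0],8.5],[[0,0,0],[-3.6,0.99,0],8.5],[[0,0,0],[-3.6,0.99,0],8.5],[[0,0,0],[-3.6,0.99,0],8.5]]' |head -2
python3 -m crank '[[[0,0,0],[-3.6,0.99,0],8.5],[[0,0,0],[-3.6,0.99,0],8.5],[[0,0,0],[-3.6,0.99,0],8.5],[[0,0,0],[-2.5,0.69,0],8.5],[[0,0,0],[-1.4,0.4,0],8.5]]' |head -2
python3 -m crank '[[[0,0,0],[0,0,0],8.5],[[0,0,0],[0,0,0],8.5],[[0,0,0],[0,0,0],8.5]]' |head -2
python3 - <<'E'
from m import *
import go; go.go([(461.5,-408.9,87)],-13.8)
p=shot('top')
r=manip.trace(p,'applicator')[0]; ys,xs=np.where(r['pixels']); W=world(p,np.c_[xs,ys],30)[:,:2].astype(np.float32)
print(r['confidence'],len(xs),cv2.minAreaRect(W),W.mean(0))
save(p,'t3.png',(160,170,330,280),4)
E
```

```text
time_s: 32.23
eef_pos: [446.0, 116.1, 169.0]
time_s: 32.65
eef_pos: [451.9, -71.0, 169.2]
time_s: 33.07
eef_pos: [457.7, -257.7, 169.1]
time_s: 33.48
eef_pos: [462.6, -411.4, 168.4]
time_s: 33.73
eef_pos: [463.0, -407.4, 168.7]
t 33.73 pos [ 462.952 -407.401  168.672] yaw -13.51 tilt [-0.     0.001] grip 0.993 0.0 F [-0.736 -0.32   0.615] q6 0.9489006161408483
(461.5, -408.9, 87) shift cm [-0.183 -0.104  8.167] rows@3.5 2.334239820016645
turn [-0.    -0.     0.005]
0.73 445 ((442.49530029296875, 284.8685607910156), (81.8506851196289, 54.97969436645508), 1.7422683238983154) [442.448 284.465]
```

View pics/t3.png

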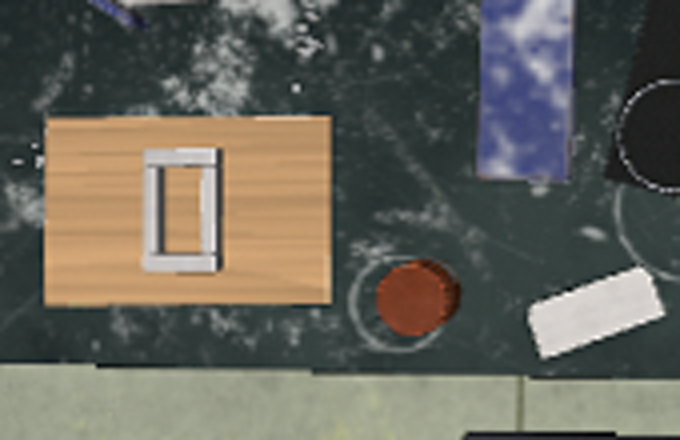

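The applicator (182,210) lies flat and centred on the panel (188,210), at right angles to its long side. Now the wide bottle.

```bash
python3 -m crank '[[[0,0,0.005],[-0.18,-0.1,2],8.5],[[0,0,0],[0,0,2.5],8.5],[[0,0,0],[0,0,2.2],8.5],[[0,0,0],[0,0,1.2],8.5],[[0,0,0],[0,0,0.4],8.5]]' |head -2
python3 -m crank '[[[0,0,0],[0,0,0],8.5],[[0,0,0],[0,0,0],8.5],[[0,0,0],[0,0,0],8.5]]' |head -4
python3 go.py 461.5,-408.9,87 yaw=-13.8
```

```text
time_s: 34.25
eef_pos: [461.2, -407.8, 83.7]
time_s: 34.5
eef_pos: [462.3, -409.9, 86.9]
eef_rot: [0.001, 0.787, 0.617, 0.0]
contact_force: [0.2, -1.3, -0.2]
t 34.5 pos [ 462.256 -409.91    86.877] yaw -13.83 tilt [ 0.001 -0.002] grip 0.997 0.0 F [ 0.232 -1.257 -0.164] q6 0.9510752018098613
(461.5, -408.9, 87.0) shift cm [ 0.08  -0.097 -0.013] rows@3.5 0.0362086144850361
turn [ 0.002  0.001 -0.001]
```

```bash
python3 -m crank '[[[0,0,0],[0.08,-0.08,0],8.5],[[0,0,0],[0,0,0],8.5],[[0,0,0],[0,0,0],4],[[0,0,0],[0,0,0],4],[[0,0,0],[0,0,0],4]]' |head -2
python3 -m crank '[[[0,0,0],[0,0,0],4],[[0,0,0],[0,0,0],4],[[0,0,0],[0,0,0],4]]' 
python3 -m crank '[[[0,0,0],[0,0,-1],4],[[0,0,0],[0,0,-2],4],[[0,0,0],[0,0,-3],4],[[0,0,0],[0,0,-3],4],[[0,0,0],[0,0,-2],4]]' | head -2
python3 -m crank '[[[0,0,0],[0,0,-0.8],4],[[0,0,0],[0,0,0],4]]' 
python3 go.py 626.5,-121.1,200 yaw=-13.8
```

```text
time_s: 34.92
eef_pos: [461.7, -409.3, 86.6]
time_s: 35.17
eef_pos: [461.6, -409.2, 86.6]
eef_rot: [0.001, 0.787, 0.617, 0.0]
contact_force: [-0.3, 0.6, 7.3]
grip_width: 0.644
finger_force: 59.4
time_s: 35.58
eef_pos: [461.2, -408.9, 198.4]
time_s: 35.75
eef_pos: [461.4, -409.2, 205.4]
eef_rot: [0.001, 0.787, 0.617, 0.0]
contact_force: [0.5, -0.5, -3.5]
grip_width: 0.652
finger_force: 60.2
t 35.75 pos [ 461.45  -409.218  205.357] yaw -13.87 tilt [ 0.002 -0.002] grip 0.652 60.19249041798503 F [ 0.482 -0.476 -3.522] q6 0.9513884421823147
(626.5, -121.1, 200.0) shift cm [31.929  9.118  0.501] rows@3.5 9.488218889116604
turn [ 0.002  0.002 -0.001]
```

```bash
python3 -m crank '[[[0,0,0],[1.3,0.37,0],4],[[0,0,0],[2.2,0.63,0],4],[[0,0,0],[3,0.86,0],4],[[0,0,0],[3,0.86,0],4],[[0,0,0],[3,0.86,0],4]]' | head -2
python3 -m crank '[[[0,0,0],[3,0.86,0],4],[[0,0,0],[3,0.86,0],4],[[0,0,0],[3,0.86,0],4],[[0,0,0],[3,0.86,0],4],[[0,0,0],[3,0.86,0],4]]' | head -2
python3 -m crank '[[[0,0,0],[2.5,0.7,0],4],[[0,0,0],[1.3,0.37,0],4],[[0,0,0],[0.6,0.14,0],4],[[0,0,0],[0,0,0],4],[[0,0,0],[0,0,0],4]]' 
python3 go.py 626.5,-121.1,89 yaw=-13.8
```

```text
time_s: 36.17
eef_pos: [525.7, -293.9, 201.2]
time_s: 36.58
eef_pos: [603.4, -158.2, 201.2]
time_s: 37.0
eef_pos: [625.2, -121.1, 202.6]
eef_rot: [-0.001, 0.787, 0.617, -0.001]
contact_force: [0.2, 0.1, -3.1]
grip_width: 0.65
finger_force: 59.9
t 37.0 pos [ 625.249 -121.147  202.613] yaw -13.86 tilt [-0.002  0.   ] grip 0.65 59.86153741454473 F [ 0.244  0.105 -3.115] q6 1.4899015146196568
(626.5, -121.1, 89.0) shift cm [ 0.038  0.138 11.361] rows@3.5 3.246275100324812
turn [-0.002  0.    -0.001]
```

```bash
python3 -m crank '[[[0,0,0],[0.02,0.08,2],4],[[0,0,0],[0,0,3],4],[[0,0,0],[0,0,3],4],[[0,0,0],[0,0,2],4],[[0,0,0],[0,0,1],4]]' | head -2
python3 -m crank '[[[0,0,0],[0,0,0.3],4],[[0,0,0],[0,0,0],4],[[0,0,0],[0,0,0],4],[[0,0,0],[0,0,0],4]]' | head -4
python3 go.py 626.5,-121.1,87.2 yaw=-13.8
```

```text
time_s: 37.42
eef_pos: [624.5, -122.0, 90.4]
time_s: 37.75
eef_pos: [627.4, -121.4, 92.1]
eef_rot: [0.001, 0.787, 0.616, 0.001]
contact_force: [0.9, -0.3, -2.7]
t 37.75 pos [ 627.355 -121.379   92.118] yaw -13.88 tilt [ 0.002 -0.001] grip 0.651 60.17182932671858 F [ 0.851 -0.341 -2.658] q6 1.4908306798681203
(626.5, -121.1, 87.2) shift cm [ 0.007 -0.091  0.492] rows@3.5 0.14283588513599305
turn [ 0.003  0.    -0.001]
```

```bash
python3 -m crank '[[[0,0,0],[0,-0.05,0.3],4],[[0,0,0],[0,0,0],4],[[0,0,0],[0,0,0],4],[[0,0,0],[0,0,0],4]]' | head -4
python3 -m crank '[[[0,0,0],[0,0,0.1],4],[[0,0,0],[0,0,0],4],[[0,0,0],[0,0,0],4]]' | head -4
```

```text
time_s: 38.08
eef_pos: [626.2, -120.7, 87.7]
eef_rot: [0.0, 0.787, 0.617, 0.0]
contact_force: [-0.3, -0.1, -3.3]
time_s: 38.33
eef_pos: [626.3, -120.7, 86.8]
eef_rot: [0.0, 0.787, 0.617, 0.0]
contact_force: [1.8, -0.5, 0.5]
```

```bash
python3 -m crank '[[[0,0,0],[0,0,0],7.5],[[0,0,0],[0,0,0],7.5],[[0,0,0],[0,0,-1],7.5],[[0,0,0],[0,0,-2.5],7.5],[[0,0,0],[0,0,-3],7.5]]' | tail -3
python3 -m crank '[[[0,0,0],[0,0,-1.5],8.5],[[0,0,0],[0,0,-0.5],8.5],[[0,0,0],[0,0,0],8.5]]' |head -2
python3 go.py 460.4,-299,150 yaw=-13.8
```

```text
contact_force: [1.4, -0.4, -0.6]
grip_width: 0.874
finger_force: 0.0
time_s: 39.0
eef_pos: [626.8, -120.9, 173.3]
t 39.0 pos [ 626.756 -120.867  173.349] yaw -13.86 tilt [ 0.003 -0.001] grip 0.997 0.0 F [-0.288  0.105 -0.022] q6 1.4908836878694132
(460.4, -299.0, 150.0) shift cm [-21.28  -11.89    2.302] rows@3.5 6.99568119773638
turn [ 0.003  0.    -0.001]
```

```bash
python3 -m crank '[[[0,0,0],[-1.5,-0.84,0],8.5],[[0,0,0],[-3,-1.68,0],8.5],[[0,0,0],[-3,-1.68,0],8.5],[[0,0,0],[-3,-1.68,0],8.5],[[0,0,0],[-3,-1.68,0],8.5]]' |head -2
python3 -m crank '[[[0,0,0],[-3,-1.68,0],8.5],[[0,0,0],[-3,-1.68,0],8.5],[[0,0,0],[-1.2,-0.67,1],8.5],[[0,0,0],[-0.6,-0.33,1],8.5],[[0,0,0],[0,0,0],8.5]]' |head -2
python3 -m crank '[[[0,0,0],[0,0,0],8.5],[[0,0,0],[0,0,0],8.5]]' |head -2
python3 go.py 460.4,-299,68 yaw=-13.8
python3 - <<'E'
from m import *
p=shot('top')
print(cap(p,'w',123,pix(p,[626,-121,123])[0]))
E
```

```text
time_s: 39.42
eef_pos: [518.7, -234.0, 169.9]
time_s: 39.83
eef_pos: [457.6, -298.9, 148.6]
time_s: 40.0
eef_pos: [460.0, -298.1, 151.2]
t 40.0 pos [ 459.978 -298.071  151.161] yaw -13.81 tilt [-0.     0.001] grip 0.993 0.0 F [ 0.801  0.377 -0.002] q6 1.0835151079976664
(460.4, -299.0, 68.0) shift cm [-0.085  0.068  8.316] rows@3.5 2.376204839309089
turn [-0.001 -0.001 -0.   ]
(array([ 627.1, -120.9]), array([ 626.8, -121.7,   56.2]), np.int32(368))
```

Wide bottle is back within 1 mm. Next, the blue cap.

```bash
python3 -m crank '[[[0,0,0],[-0.02,0.02,2],8.5],[[0,0,0],[0,0,2.5],8.5],[[0,0,0],[0,0,2.3],8.5],[[0,0,0],[0,0,1.2],8.5],[[0,0,0],[0,0,0.5],8.5]]' |head -2
python3 -m crank '[[[0,0,0],[0,0,0],8.5],[[0,0,0],[0,0,0],8.5],[[0,0,0],[0,0,0],8.5]]' |head -4
python3 go.py 460.4,-299,68 yaw=-13.8
```

```text
time_s: 40.47
eef_pos: [459.6, -297.7, 64.7]
time_s: 40.72
eef_pos: [460.3, -299.4, 67.6]
eef_rot: [0.001, 0.787, 0.617, 0.0]
contact_force: [-1.1, 0.4, -0.5]
t 40.72 pos [ 460.313 -299.369   67.606] yaw -13.83 tilt [ 0.001 -0.001] grip 0.991 0.0 F [-1.065  0.425 -0.511] q6 1.0826894268517084
(460.4, -299.0, 68.0) shift cm [ 0.038 -0.    -0.039] rows@3.5 0.015626963938471572
turn [ 0.002  0.001 -0.001]
```

```bash
python3 -m crank '[[[0,0,0],[0,0,0],3],[[0,0,0],[0,0,0],3],[[0,0,0],[0,0,0],3],[[0,0,0],[0,0,0],3],[[0,0,0],[0,0,0],3]]' |head -2
python3 -m crank '[[[0,0,0],[0,0,0],3],[[0,0,0],[0,0,0],3],[[0,0,0],[0,0,0],3]]' 
python3 -m crank '[[[0,0,0],[0,0,-1],3],[[0,0,0],[0,0,-2],3],[[0,0,0],[0,0,-2],3],[[0,0,0],[0,0,-2],3],[[0,0,0],[0,0,-1],3]]' | head -2
python3 -m crank '[[[0,0,0],[0,0,0],3],[[0,0,0],[0,0,0],3]]'|head -2
python3 go.py 481.1,-131.3,147 yaw=-13.8
```

```text
time_s: 41.13
eef_pos: [459.9, -299.6, 67.5]
time_s: 41.38
eef_pos: [459.9, -299.6, 67.4]
eef_rot: [0.001, 0.787, 0.617, 0.0]
contact_force: [0.5, 0.6, 6.5]
grip_width: 0.535
finger_force: 61.0
time_s: 41.8
eef_pos: [459.9, -299.6, 149.2]
time_s: 41.97
eef_pos: [459.5, -299.2, 146.5]
t 41.97 pos [ 459.483 -299.181  146.479] yaw -13.87 tilt [ 0. -0.] grip 0.53 61.97268479198101 F [-0.239 -0.321 -2.587] q6 1.0826080287009712
(481.1, -131.3, 147.0) shift cm [16.817 -1.925 -0.057] rows@3.5 4.8362275423395795
turn [ 0.     0.    -0.001]
```

```bash
python3 -m crank '[[[0,0,0],[1,-0.11,0],3],[[0,0,0],[2.2,-0.25,0],3],[[0,0,0],[2.4,-0.27,0],3],[[0,0,0],[2.4,-0.27,0],3],[[0,0,0],[2.4,-0.27,0],3]]' | head -2
python3 -m crank '[[[0,0,0],[2.4,-0.27,0],3],[[0,0,0],[2.2,-0.25,0],3],[[0,0,0],[1.2,-0.14,0],3],[[0,0,0],[0.6,-0.07,0],3],[[0,0,0],[0,0,0],3]]' |head -2
python3 -m crank '[[[0,0,0],[0,0,0],3],[[0,0,0],[0,0,0],3]]' |head -2
python3 go.py 481.1,-131.9,68 yaw=-13.8
```

```text
time_s: 42.38
eef_pos: [472.3, -193.4, 145.0]
time_s: 42.8
eef_pos: [481.1, -130.3, 146.0]
time_s: 42.97
eef_pos: [481.3, -132.3, 146.2]
t 42.97 pos [ 481.272 -132.264  146.233] yaw -13.9 tilt [-0. -0.] grip 0.535 61.955729096589494 F [ 0.715 -0.413 -2.032] q6 1.377104908574315
(481.1, -131.9, 68.0) shift cm [ 0.033 -0.023  7.823] rows@3.5 2.2352439844258805
turn [-0.     0.    -0.002]
```

```bash
python3 -m crank '[[[0,0,0],[0.05,-0.05,2],3],[[0,0,0],[0,0,2],3],[[0,0,0],[0,0,2],3],[[0,0,0],[0,0,1],3],[[0,0,0],[0,0,0.5],3]]' | head -2
python3 -m crank '[[[0,0,0],[0,0,0.2],3],[[0,0,0],[0,0,0],3],[[0,0,0],[0,0,0],3],[[0,0,0],[0,0,0],3]]' |head -4
python3 go.py 481.1,-131.9,67.7
```

```text
time_s: 43.38
eef_pos: [480.1, -131.6, 69.8]
time_s: 43.72
eef_pos: [481.4, -131.3, 70.2]
eef_rot: [0.001, 0.787, 0.616, 0.0]
contact_force: [-0.7, 0.3, -1.9]
t 43.72 pos [ 481.392 -131.278   70.237] yaw -13.88 tilt [ 0.001 -0.001] grip 0.534 61.93628474626166 F [-0.659  0.294 -1.854] q6 1.3784782894974188
(481.1, -131.9, 67.7) shift cm [-0.067 -0.014  0.254] rows@3.5 0.0750987168549929
```

```bash
python3 -m crank '[[[0,0,0],[-0.06,0,0.17],3],[[0,0,0],[0,0,0],3],[[0,0,0],[0,0,0],3]]' |head -4
python3 -m crank '[[[0,0,0],[0,0,0.1],3],[[0,0,0],[0,0,0],3],[[0,0,0],[0,0,0],3]]' |head -4
```

```text
time_s: 43.97
eef_pos: [480.9, -131.5, 68.0]
eef_rot: [0.0, 0.787, 0.617, 0.0]
contact_force: [-0.2, -0.4, -1.4]
time_s: 44.22
eef_pos: [481.0, -131.6, 67.4]
eef_rot: [0.0, 0.787, 0.617, 0.0]
contact_force: [-1.7, 0.8, 6.2]
```

```bash
python3 -m crank '[[[0,0,0],[0,0,0],6.8],[[0,0,0],[0,0,0],6.8],[[0,0,0],[0,0,-1],6.8],[[0,0,0],[0,0,-2.5],6.8],[[0,0,0],[0,0,-2.5],7]]' | tail -3
python3 -m crank '[[[0,0,0],[0,0,-2],8.5],[[0,0,0],[0,0,-0.5],8.5],[[0,0,0],[0,0,0],8.5]]' |head -2
python3 go.py 528.7,-354.8,130 yaw=-13.8
```

```text
contact_force: [1.4, -0.6, -0.6]
grip_width: 0.819
finger_force: 0.0
time_s: 44.88
eef_pos: [481.6, -131.8, 153.1]
t 44.88 pos [ 481.559 -131.8    153.058] yaw -13.86 tilt [ 0.003 -0.001] grip 0.997 0.0 F [ 0.401 -1.253 -0.168] q6 1.3773449884469322
(528.7, -354.8, 130.0) shift cm [-20.52    9.913   2.346] rows@3.5 6.545473453768979
turn [ 0.003  0.001 -0.001]
```

```bash
python3 -m crank '[[[0,0,0],[-1.5,0.72,0],8.5],[[0,0,0],[-3,1.45,0],8.5],[[0,0,0],[-3,1.45,0],8.5],[[0,0,0],[-3,1.45,0],8.5],[[0,0,0],[-3,1.45,0],8.5]]' |head -2
python3 -m crank '[[[0,0,0],[-3,1.45,0],8.5],[[0,0,0],[-2.6,1.26,0],8.5],[[0,0,0],[-1,0.48,0],8.5],[[0,0,0],[-0.4,0.2,0],8.5],[[0,0,0],[0,0,0],8.5]]' |head -2
python3 -m crank '[[[0,0,0],[0,0,0],8.5],[[0,0,0],[0,0,0],8.5]]' |head -2
python3 go.py 528.7,-354.8,48 yaw=-13.8
python3 - <<'E'
from m import *
p=shot('top')
print(cap(p,'b',103,pix(p,[481,-131.5,103])[0]))
print(cap(p,'j',80,pix(p,[529,-355,80])[0]))
E
```

```text
time_s: 45.3
eef_pos: [511.5, -279.3, 150.2]
time_s: 45.72
eef_pos: [527.5, -354.3, 150.2]
time_s: 45.88
eef_pos: [527.7, -352.8, 151.7]
t 45.88 pos [ 527.734 -352.787  151.729] yaw -13.8 tilt [-0.     0.001] grip 0.992 0.0 F [-0.513  0.185 -0.251] q6 1.090235337371374
(528.7, -354.8, 48.0) shift cm [-0.177  0.147 10.373] rows@3.5 2.9643687943089985
turn [-0. -0. -0.]
(array([ 482.3, -132.1]), array([ 482.1, -132.4,   46.9]), np.int32(265))
(array([ 528.7, -353.3]), array([ 530.4, -353. ,   48.3]), np.int32(234))
```

```bash
python3 -m crank '[[[0,0,0],[-0.1,0.1,2.3],8.5],[[0,0,0],[0,0,3],8.5],[[0,0,0],[0,0,3],8.5],[[0,0,0],[0,0,1.6],8.5],[[0,0,0],[0,0,0.6],8.5]]' |head -2
python3 -m crank '[[[0,0,0],[0,0,0],8.5],[[0,0,0],[0,0,0],8.5],[[0,0,0],[0,0,0],8.5]]' |head -4
python3 go.py 528.7,-354.8,47.5 yaw=-13.8
```

```text
time_s: 46.35
eef_pos: [527.5, -353.4, 44.3]
time_s: 46.6
eef_pos: [529.4, -355.7, 48.5]
eef_rot: [0.001, 0.787, 0.617, 0.0]
contact_force: [-1.0, -0.4, 0.8]
t 46.6 pos [ 529.403 -355.731   48.503] yaw -13.84 tilt [ 0.002 -0.002] grip 0.996 0.0 F [-1.038 -0.446  0.791] q6 1.089223193578268
(528.7, -354.8, 47.5) shift cm [ 0.074 -0.091  0.1  ] rows@3.5 0.04394460953348812
turn [ 0.002  0.001 -0.001]
```

```bash
python3 -m crank '[[[0,0,0],[0.05,-0.05,0.1],8.5],[[0,0,0],[0,0,0],8.5],[[0,0,0],[0,0,0],3],[[0,0,0],[0,0,0],3],[[0,0,0],[0,0,0],3]]' |head -2
python3 -m crank '[[[0,0,0],[0,0,0],3],[[0,0,0],[0,0,0],3],[[0,0,0],[0,0,0],3],[[0,0,0],[0,0,0],3]]' 
python3 -m crank '[[[0,0,0],[0,0,-1],3],[[0,0,0],[0,0,-2.5],3],[[0,0,0],[0,0,-3],3],[[0,0,0],[0,0,-3],3],[[0,0,0],[0,0,-1.8],3]]' | head -2
python3 -m crank '[[[0,0,0],[0,0,-0.5],3],[[0,0,0],[0,0,0],3],[[0,0,0],[0,0,0],3]]' |head -2
python3 go.py 500.7,-47.9,160 yaw=-13.8
```

```text
time_s: 47.02
eef_pos: [528.3, -355.0, 46.0]
time_s: 47.35
eef_pos: [528.5, -355.2, 46.3]
eef_rot: [0.0, 0.787, 0.617, 0.0]
contact_force: [-0.7, 0.7, 5.1]
grip_width: 0.536
finger_force: 61.4
time_s: 47.77
eef_pos: [528.6, -355.1, 162.3]
time_s: 48.02
eef_pos: [527.9, -354.6, 162.7]
t 48.02 pos [ 527.911 -354.571  162.741] yaw -13.87 tilt [-0.001  0.001] grip 0.533 61.38919189084845 F [-0.604  0.159 -1.379] q6 1.089523984382821
(500.7, -47.9, 160.0) shift cm [29.121 -9.991  0.304] rows@3.5 8.796814052970166
turn [-0.001 -0.001 -0.001]
```

```bash
python3 -m crank '[[[0,0,0],[1.5,-0.51,0],3],[[0,0,0],[3,-1.03,0],3],[[0,0,0],[3,-1.03,0],3],[[0,0,0],[3,-1.03,0],3],[[0,0,0],[3,-1.03,0],3]]' | head -2
python3 -m crank '[[[0,0,0],[3,-1.03,0],3],[[0,0,0],[3,-1.03,0],3],[[0,0,0],[3,-1.03,0],3],[[0,0,0],[3,-1.03,0],3],[[0,0,0],[2.2,-0.75,0],3]]' | head -2
python3 -m crank '[[[0,0,0],[1,-0.34,0],3],[[0,0,0],[0.4,-0.14,0],3],[[0,0,0],[0,0,0],3],[[0,0,0],[0,0,0],3],[[0,0,0],[0,0,0],3]]' | head -2
python3 go.py 500.6,-48.3,50 yaw=-13.8
```

```text
time_s: 48.43
eef_pos: [514.4, -211.0, 161.6]
time_s: 48.85
eef_pos: [500.8, -60.7, 162.0]
time_s: 49.27
eef_pos: [501.2, -49.5, 163.4]
t 49.27 pos [501.239 -49.503 163.361] yaw -13.93 tilt [-0.001 -0.   ] grip 0.532 61.4245643538743 F [ 0.124 -0.606 -1.46 ] q6 1.5489269369420118
(500.6, -48.3, 50.0) shift cm [ 0.105 -0.085 11.336] rows@3.5 3.2391096099989705
turn [-0.     0.    -0.002]
```

```bash
python3 -m crank '[[[0,0,0],[0.08,-0.12,2],3],[[0,0,0],[0,0,3],3],[[0,0,0],[0,0,3],3],[[0,0,0],[0,0,2],3],[[0,0,0],[0,0,1],3]]' | head -2
python3 -m crank '[[[0,0,0],[0,0,0.3],3],[[0,0,0],[0,0,0],3],[[0,0,0],[0,0,0],3],[[0,0,0],[0,0,0],3]]' | head -4
python3 go.py 500.6,-48.3,46.3
```

```text
time_s: 49.68
eef_pos: [498.8, -48.2, 50.9]
time_s: 50.02
eef_pos: [500.8, -47.9, 51.7]
eef_rot: [0.001, 0.787, 0.616, 0.0]
contact_force: [0.4, 0.1, -0.6]
t 50.02 pos [500.813 -47.897  51.705] yaw -13.9 tilt [ 0.002 -0.   ] grip 0.535 61.48258128105226 F [ 0.426  0.113 -0.631] q6 1.5510596692316958
(500.6, -48.3, 46.3) shift cm [-0.044 -0.012  0.54 ] rows@3.5 0.15496902505134263
```

```bash
python3 -m crank '[[[0,0,0],[-0.04,0.04,0.4],3],[[0,0,0],[0,0,0],3],[[0,0,0],[0,0,0],3],[[0,0,0],[0,0,0],3]]' |head -4
python3 -m crank '[[[0,0,0],[0,0,0.1],3],[[0,0,0],[0,0,0],3],[[0,0,0],[0,0,0],3]]' |head -4
```

```text
time_s: 50.35
eef_pos: [500.5, -47.8, 47.0]
eef_rot: [0.0, 0.787, 0.617, 0.0]
contact_force: [-0.6, 0.4, -1.8]
time_s: 50.6
eef_pos: [500.6, -47.9, 46.2]
eef_rot: [0.0, 0.787, 0.617, 0.0]
contact_force: [-1.0, 0.7, 5.9]
```

Touchdown. Releasing, backing off to a clear spot, and checking everything.

```bash
python3 -m crank '[[[0,0,0],[0,0,0],6.5],[[0,0,0],[0,0,0],6.5],[[0,0,0],[0,0,-1],6.5],[[0,0,0],[0,0,-2.5],6.5],[[0,0,0],[0,0,-3],6.5]]' | tail -3
python3 -m crank '[[[0,0,0],[0,0,-3],8.5],[[0,0,0],[0,0,-3],8.5],[[0,0,0],[0,0,-2],8.5],[[0,0,0],[0,-2,0],8.5],[[0,0,0],[-2,-2,0],8.5]]' |head -2
python3 -m crank '[[[0,0,0],[-3.5,1,0],8.5],[[0,0,0],[-3.5,1,0],8.5],[[0,0,0],[-3.5,1,0],8.5],[[0,0,0],[-3.5,1,0],8.5],[[0,0,0],[-3.5,1,0],8.5]]' |head -2
python3 -m crank '[[[0,0,0],[-3.5,1,0],8.5],[[0,0,0],[-3.5,1,0],8.5],[[0,0,0],[-3.5,1,0],8.5],[[0,0,0],[0,0,0],8.5],[[0,0,0],[0,0,0],8.5]]' |head -2
python3 - <<'E'
from m import *
p=shot('top')
for n,h,q in(('b',103,(481,-131)),('j',80,(501,-48)),('w',123,(626,-121))): print(n,cap(p,n,h,pix(p,[*q,h])[0]))
save(p,'f.png',(160,120,460,290),2.6)
q=shot('scene'); save(q,'fs.png',(170,130,470,320),2.6)
E
```

```text
contact_force: [0.2, -0.5, -0.5]
grip_width: 0.766
finger_force: 0.0
time_s: 51.43
eef_pos: [457.7, -56.5, 191.7]
time_s: 51.85
eef_pos: [463.1, -241.2, 190.8]
time_s: 52.27
eef_pos: [466.9, -350.4, 189.7]
b (array([ 482.3, -132.1]), array([ 482.1, -132.4,   46.9]), np.int32(265))
j (array([500.3, -47.3]), array([500.2, -47.5,  46.7]), np.int32(253))
w (array([ 627.1, -120.9]), array([ 626.8, -121.7,   56.2]), np.int32(368))
```

View pics/f.png

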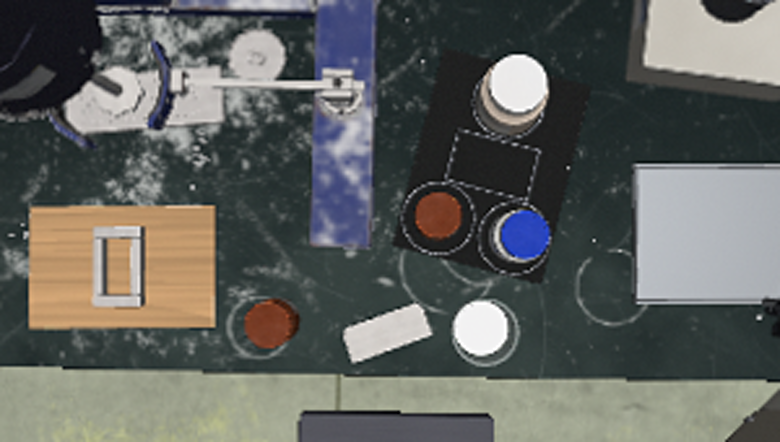

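View pics/fs.png

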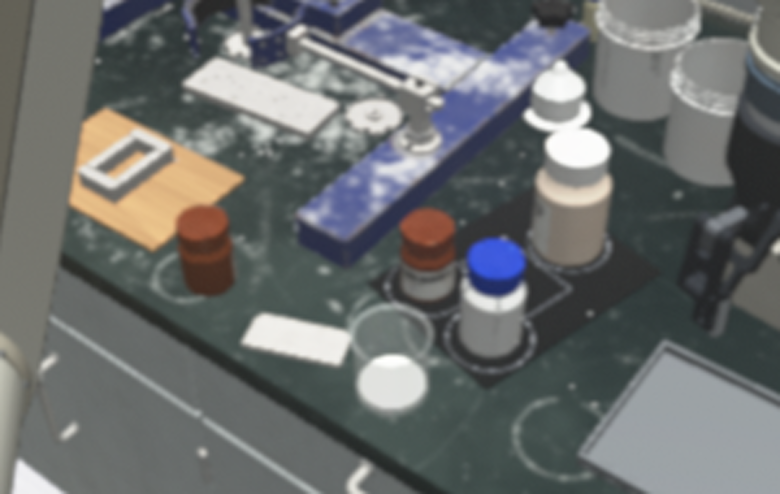

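Both views show all three vessels upright in their rings, within about 1.5 mm of where they started. The applicator lies across the panel (118,266 in the top view), and the beaker and scraper look untouched. Handing in.

```bash
python3 -c "
from station import manip; print(manip.hand_in())"
```

```text
the job is handed in; nothing more can be done
None
```

Job handed in at about 52 s: the applicator lies flat across the middle of the panel, and both bottles and the jar stand upright again within about 1.5 mm of their original spots; no verdict came back.

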